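# Clamp a tube in the V block for cross-drilling

## Robot

A 6-joint arm with a two-finger parallel gripper is mounted at the origin on a cart in front of the work surface, level with it; the furniture and walls round the work are solid. World frame = base frame: x ahead of the robot, y to its left, z up, the work surface at z = 0. Lengths are in m, angles in rad, forces in N, time in s.
With the tool pointing down it reaches from about 0.35 to 0.775 m from the base axis. Payload 5.5 kg.
Tool frame: the origin (TCP) lies at the very end of the fingers, on their centre line; the grasp point (between the pads) lies env.hold_point_z behind it (env.hold_point_z is the distance from the TCP to the grasp point, in m); z points along the fingers, y is the line along which they close (so a half turn about z gives the same grasp; the last joint's range is limited). The gripper opens to 85 mm and grips with 20 to 120 N. Pads are 22 mm wide; open, the fingers measure 114 mm over their backs; the gripper's body (76 mm by 85 mm) begins 54 mm behind the grasp point. The pads swing forward as they close: fully open they stand 13 mm farther back than shut.
Start: joints at [-1.485, 0.313, 0.046, 1.304, 0, 1.431], TCP at [0.129, -0.56, 0.231] pointing down, gripper open.
Joint ranges: [-2.76, 2.76], [-0.86, 1.69], [-1.03, 1.26], [-2.2, 2.34], [-1.47, 1.5], [-3.14, 3.14]. Speed limits (rad/s): [2.57, 2.57, 3.14, 3.14, 3.14, 3.14].

## Interface

Orientations are given as a unit quaternion [w, x, y, z].
In Python, from workcell import env gives the robot as it stands.
- The arm moves only by the tool carry_out, never from a script. Its argument "steps" is a list of rows, each a list of 3 entries, a list of its own where there are three numbers: the turn, a rotation vector about the tool's x, y, z in degrees, then the shift along the tool's x, y, z in cm, then the closure in counts, from 0 (fully open) to 255 (shut). A call has exactly 8 rows; each row is the pose to reach, as a shift and turn from the pose commanded when the call began, along the tool's axes at that moment; what a row does not reach only later rows make up. A row lasts 1/8 s, in which the tool goes at most 62.5 mm and 10.7 degrees, less where a joint would pass 70% of its speed; a pose out of reach is approached as far as the arm can. A call with a gripper value outside its range is refused whole. The fingers move at their own pace and stop on an object; "force" is the grip in N (left out, the last holds). Time passes only in rows, so rows that repeat a pose let the fingers close, or fill a call up. It gives the time, the measured TCP pose, the force, the opening and the grip force at its end, in the units of the state.
- env.get_state(): the state, without advancing time (a new reading comes with each control period).
- env.read_camera(name): name is "scene" or "side" or "wrist"; returns (picture, depth): 480x640x3 uint8, red, green, blue; 480x640 float32, m along the optical axis (not along the pixel's ray), 0 where there is no reading.
- env.get_calibration(name): a dict with "fx", "fy", "cx", "cy" (pixels), "origin" and "orientation" of the camera in the world. Camera axes: x right, y up, looking along -z (the intrinsics and any distortion apply to the point x, -y, -z); pixel columns grow to the right and rows downward; lengths in m; the calibration is good to about 2 mm. A picture is of the moment at which its call begins: read the wrist's pose just before it. get_calibration takes no time and is no camera call; for the wrist camera it gives the pose at the moment of the call.
- env.hand_in(): hands the job in; it is judged then, once.
The state is a dict: "clock": time; "joint_pos": joint angles; "qvel": joint speeds; "tau": joint torques, N m; "tcp_pos": TCP position; "orientation": TCP orientation; "wrist_force": force on the tool from outside, world axes, zero at the start; "ft_torque": the same for the moment, N m; "finger_gap": finger opening in m; "grip_force": force on a finger pad.
Only numpy, scipy, OpenCV 4.12 (cv2) and the standard library are available. Lean on these libraries where they do the work, as an engineer would, in place of code of your own. Each camera call takes 0.05 s, during which the arm holds its last target. There are 200 camera calls.

## Task

Clamp up the taped tube for cross-drilling: lay it in the groove of the V block with its band of tape centred on the block, and stand the packing block that is just as tall as the top of the seated tube on the plate straight across the stud from the V block, as far from the stud as the groove is. Lay the slotted strap over the stud so that it bridges level from tube to packing block, let go, press it down firmly between stud and tube to feel that it has bedded, and only then put the thick washer over the stud onto the strap. Leave the other two packing blocks where they stand.

Things in the scene. Friction and masses are not known exactly. Their poses are not given: they have to be found in the camera images.
- fixture_plate: Grey drilling plate fixed to the bench, 190 (x) x 160 (y) x 12 mm thick. Origin: centre of its underside, on the bench; z up. An upright stud stands at its centre, a dark V block at y = +45 mm (x = 0); the packing block belongs at x = 0, y = -45 mm on the plate's top. The strap lies along the plate's y axis.
- groove (a point): Where the tube's tape belongs: on the tube's centre line when it is seated in the V block's groove, 40 mm above the bench. The 90 degree groove, 20 mm wide at its top, runs along this x axis (the plate's x). The block is 70 mm long (x), 36 wide, 30 high above the plate. The seated tube's top is 34 mm above the plate (46 above the bench) and 4 mm above the block.
- stud_tip (a point): Tip of the bright steel stud: 8 mm thick, tapered end, 78 mm above the bench (66 above the plate); axes as the plate's. A hex nut 15 mm wide, 6 mm high is at its foot. The strap's centre comes to rest 51 mm and the washer's 61 mm above the bench, centred on the stud.
- tube_tape (a point): On the centre line of the white work tube, at the middle of its 28 mm band of tape. The tube is round, 11.6 mm thick, 200 mm long, 30 g, lying on the bench (it can roll). Its y axis runs along the tube: the end towards +y is 81 mm away, the other 119 mm, and it balances 19 mm from the tape on the long side. Hold it on the long side 50 to 65 mm from here, clear of the V block.
- strap_mid (a point): Centre (half-way up) of the dark steel clamp strap: a flat bar 28 mm wide (x), 120 mm long (y), 10 mm thick (z), about 200 g, with a slot 12.5 mm wide (x) and 50 mm long (y) through its middle; it starts flat on the bench and works either way round.
- washer_mid (a point): Centre (half-way up) of the thick steel washer: 30 mm outside diameter, 12 mm bore, 10 mm thick, lying flat on the bench.
- packer_low_mid (a point): Centre (half-way up) of the low steel packing block: 28 x 28 mm, 22 mm tall, standing upright.
- packer_mid_mid (a point): Centre (half-way up) of the middle-sized steel packing block: 28 x 28 mm, 34 mm tall, standing upright.
- packer_high_mid (a point): Centre (half-way up) of the tall steel packing block: 28 x 28 mm, 46 mm tall, standing upright.

How it is judged:
By the outcome, as a careful person would: the job done as asked, in the order asked, and still so for the second after the job is handed in, with the robot touching nothing.
It also fails if it takes over 106 s, if anything falls off the work surface, if the arm or the gripper's body presses on something with over 40 N, if the wrist force passes 120 N, or if a joint passes its speed limit or range.

## Working session

There is one attempt and no reset: what is moved stays moved. The work goes in short steps, Python scripts to look and compute and a tool call to move; the robot and the scene stay as the last step left them, time stands still between calls to the robot, and variables do not carry over. Pictures are saved under pics/ and viewed, at most 14 in all, crops included, and the job is handed in when it is done.

Besides the shell and the picture viewer there is one more tool, called after "Request:" by a JSON object that holds its "name" and its "arguments". carry_out: Moves the arm, as the interface text tells. Its arguments: {"type":"object","properties":{"steps":{"type":"array","items":{"type":"array"}},"force":{"type":"number"}},"required":["steps"]}

```bash
mkdir -p pics; ls
python3 - <<'E'
from workcell import env
import cv2
print(env.hold_point_z, env.get_state())
for n in("scene","side"):
    p,d=env.read_camera(n); print(n,env.get_calibration(n),(d>0).mean())
    cv2.imwrite(f"pics/{n}0.png",p[:,:,::-1])
E
```

```text
pics
0.0187 {'clock': 0.0, 'joint_pos': array([-1.48460231e+00,  3.14030719e-01,  4.49590065e-02,  1.30360939e+00,
       -3.83978405e-05,  1.43120948e+00]), 'qvel': array([-1.26641796e-04, -8.14245851e-04,  9.14436084e-04, -6.41636374e-05,
       -1.11428553e-03, -9.19358055e-04]), 'tau': array([ 2.48251890e-04, -4.80630648e+01,  2.98531777e+01,  1.92469172e-02,
       -7.23809876e-05, -7.56614771e-08]), 'tcp_pos': array([ 0.12866466, -0.55987951,  0.23038347]), 'orientation': array([-9.42565926e-04,  9.93634196e-01,  1.12650769e-01,  5.96335331e-06]), 'wrist_force': array([0.35396328, 0.28934799, 0.44119596]), 'ft_torque': array([ 0.00156306, -0.00456006,  0.07484062]), 'grip_force': 0.0, 'finger_gap': 0.08557151952274776}
scene {'fx': 582.7153675802351, 'fy': 582.7153675802351, 'cx': 318.0634403927446, 'cy': 234.38566144996454, 'origin': array([-0.75725312, -0.79204632,  0.80461177]), 'orientation': array([ 0.74229698,  0.45983304, -0.26215158, -0.41088359])} 0.9662825520833334
side {'fx': 452.3151049544767, 'fy': 452.3151049544767, 'cx': 323.0616579893334, 'cy': 235.66179084085644, 'origin': array([0.33518234, 0.94050213, 0.46757107]), 'orientation': array([-0.07273602, -0.05580053,  0.55765096,  0.82499768])} 0.963291015625
```

View pics/scene0.png

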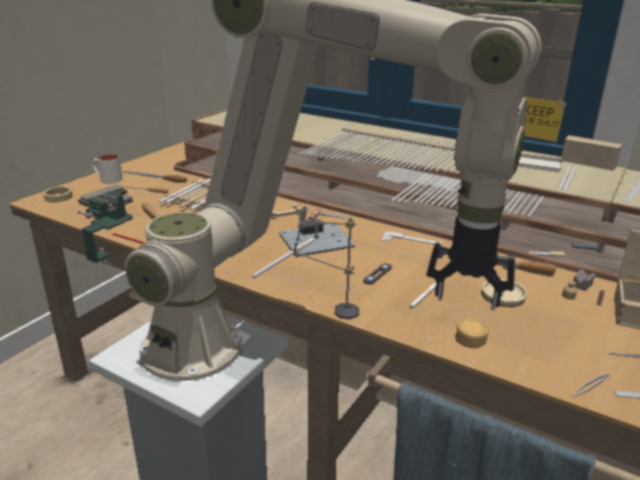

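View pics/side0.png

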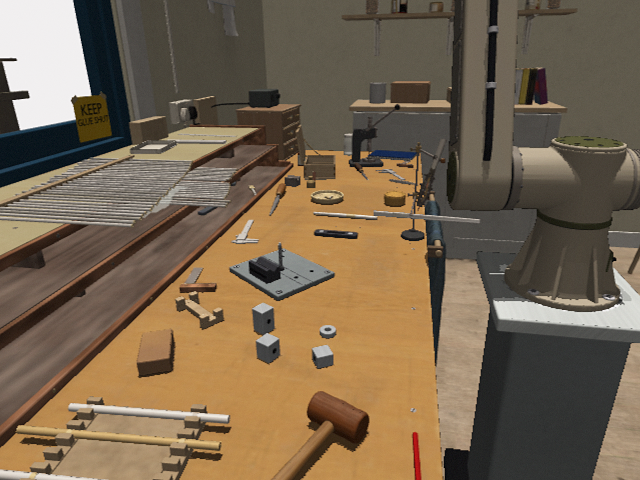

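```bash
cat > h.py <<'E'
import numpy as np,cv2
from workcell import env
from scipy.spatial.transform import Rotation as R
def rot(q): return R.from_quat([q[1],q[2],q[3],q[0]]).as_matrix()
def ray(c,u,v):
    return np.array(c["origin"]),rot(c["orientation"])@np.array([(u-c["cx"])/c["fx"],-(v-c["cy"])/c["fy"],-1.])
def at_z(c,u,v,z):
    o,r=ray(c,u,v); return o+r*(z-o[2])/r[2]
def at_d(c,u,v,d):
    o,r=ray(c,u,v); return o+r*d
def proj(c,P):
    p=rot(c["orientation"]).T@(np.asarray(P)-c["origin"]); return np.array([c["cx"]+c["fx"]*p[0]/-p[2],c["cy"]-c["fy"]*p[1]/-p[2]])
def tri(c1,a,c2,b):
    o1,r1=ray(c1,*a);o2,r2=ray(c2,*b)
    s=np.linalg.lstsq(np.c_[r1,-r2],o2-o1,rcond=None)[0]
    p,q=o1+s[0]*r1,o2+s[1]*r2; return (p+q)/2,np.linalg.norm(p-q)
def snap(n,f):
    c=env.get_calibration(n); p,d=env.read_camera(n); b=np.ascontiguousarray(p[:,:,::-1])
    cv2.imwrite(f"pics/{f}.png",b); np.savez(f"pics/{f}.npz",b=b,d=d,**c); return b,d,c
E
python3 - <<'E'
from h import *
b,d,c=snap("side","side1")
np.set_printoptions(precision=3,suppress=True)
for n,(u,v) in dict(tubeL=(314,214),tubeM=(345,215),tubeR=(374,216),s1=(400,216),s2=(420,217.5),s3=(450,219),strap=(335,231),stud=(281,248),vb=(265,265),p1=(263,308),p2=(268,340),p3=(322,350),w=(322,330),foot=(412,235),pl0=(232,270),pl1=(333,270),pl2=(265,297),pl3=(300,253)).items():
    z=d[int(v),int(u)]; print(n,at_d(c,u,v,z),at_z(c,u,v,0)[:2])
cs,_ds=env.get_calibration("scene"),0
for P in [(0.32,-.1,.0)]: print(proj(cs,P))
cv2.imwrite("pics/side1c.png",cv2.resize(b[200:310,220:480],(780,330),interpolation=cv2.INTER_CUBIC))
b,d,c=snap("wrist","wr1");print(c)
E
```

```text
tubeL [ 0.612 -0.371  0.004] [ 0.615 -0.383]
tubeM [ 0.512 -0.355  0.012] [ 0.517 -0.388]
tubeR [ 0.424 -0.35   0.015] [ 0.427 -0.392]
s1 [ 0.344 -0.057  0.121] [ 0.347 -0.405]
s2 [ 0.299 -0.055  0.12 ] [ 0.286 -0.4  ]
s3 [ 0.233 -0.052  0.121] [ 0.197 -0.4  ]
strap [ 0.521 -0.216  0.012] [ 0.526 -0.247]
stud [0.601 0.046 0.067] [ 0.646 -0.104]
vb [0.629 0.08  0.039] [0.656 0.002]
p1 [0.573 0.27  0.048] [0.601 0.193]
p2 [0.541 0.347 0.036] [0.559 0.297]
p3 [0.453 0.342 0.024] [0.459 0.309]
w [0.467 0.268 0.012] [0.47 0.25]
foot [ 0.311 -0.201  0.019] [ 0.31 -0.25]
pl0 [0.718 0.056 0.008] [0.725 0.04 ]
pl1 [0.489 0.011 0.004] [0.491 0.002]
pl2 [0.608 0.155 0.003] [0.61 0.15]
pl3 [ 0.586 -0.069  0.006] [ 0.589 -0.081]
[305.412 296.206]
{'fx': 387.7498069045664, 'fy': 387.7498069045664, 'cx': 322.9680120518146, 'cy': 240.08507927739026, 'origin': array([ 0.192, -0.545,  0.374]), 'orientation': array([ 0.775, -0.103,  0.083, -0.618])}
```

View pics/side1c.png

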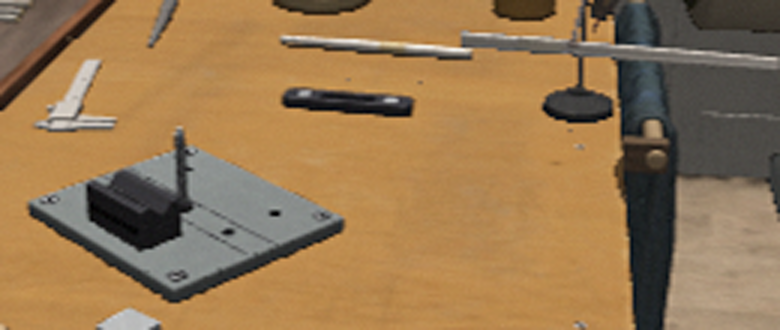

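View pics/wr1.png

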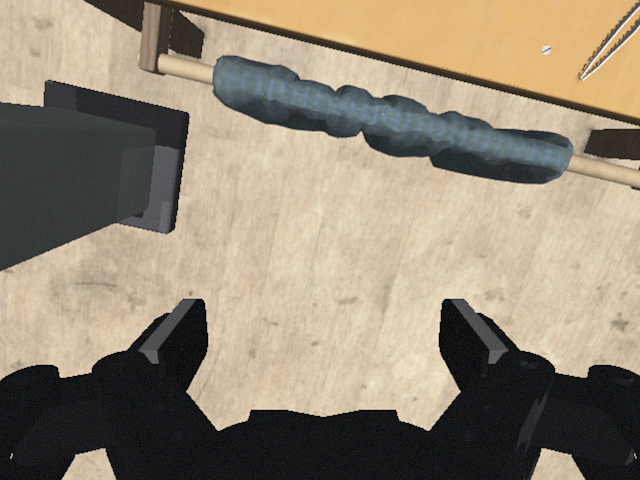

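The side view shows the tube at px (313..375, 215), tape near (350,216), the strap at (335,233), the plate with V block at (265,268), the packers at (263,318), (268,347), (322,355), and the washer at (328,330). There is also a floating scriber bar at z≈0.12. The wrist sees only the floor.

Request:
{"name": "carry_out", "arguments": {"steps": [[[0,0,-85],[44.6,-15.5,-7],0],[[0,0,-85],[44.6,-15.5,-7],0],[[0,0,-85],[44.6,-15.5,-7],0],[[0,0,-85],[44.6,-15.5,-7],0],[[0,0,-85],[44.6,-15.5,-7],0],[[0,0,-85],[44.6,-15.5,-7],0],[[0,0,-85],[44.6,-15.5,-7],0],[[0,0,-85],[44.6,-15.5,-7],0]]}}

```text
clock: 1.2
tcp_pos: [0.5309, -0.3075, 0.3014]
orientation: [0.0, 0.653, 0.757, 0.0]
wrist_force: [-0.2, -1.0, 0.2]
finger_gap: 0.0856
grip_force: 0.0
```

Request:
{"name": "carry_out", "arguments": {"steps": [[[0,0,-82],[0,0,0],0],[[0,0,-82],[0,0,0],0],[[0,0,-82],[0,0,0],0],[[0,0,-82],[0,0,0],0],[[0,0,-82],[0,0,0],0],[[0,0,-82],[0,0,0],0],[[0,0,-82],[0,0,0],0],[[0,0,-82],[0,0,0],0]]}}

```text
clock: 2.2
tcp_pos: [0.5286, -0.3095, 0.301]
orientation: [-0.0, -0.002, 1.0, 0.0]
wrist_force: [-1.1, -0.0, 0.0]
finger_gap: 0.0853
grip_force: 0.0
```

Run:
```python
from h import *
np.set_printoptions(precision=4,suppress=True)
b,d,c=snap("wrist","wr2");s=env.get_state();print(s["clock"],s["tcp_pos"],s["joint_pos"],c["origin"],rot(c["orientation"]))
```

```text
2.25 [ 0.5286 -0.3094  0.301 ] [-0.6606  0.3861  0.3193  1.5046 -0.0001 -0.6669] [ 0.4617 -0.3093  0.4441] [[-0.0025 -0.9654 -0.2608]
 [ 1.     -0.0023 -0.0013]
 [ 0.0007 -0.2608  0.9654]]
```

View pics/wr2.png

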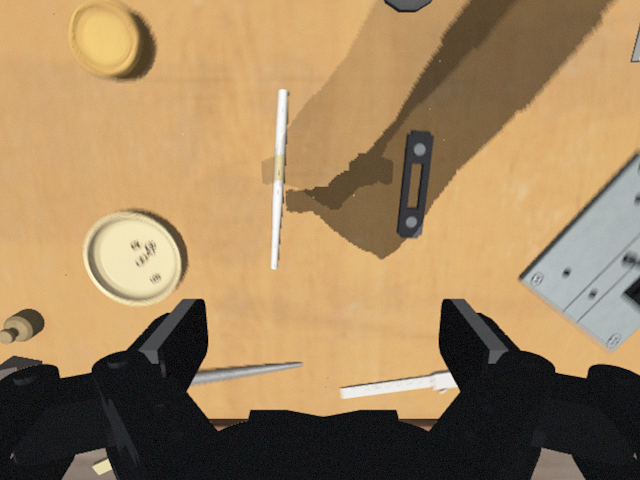

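The wrist view shows the tube from (283,90) to (275,270) with tape near (279,165), the strap centred at about (416,185), and the plate's corner on the right at (520,277).

Run:
```python
from h import *
np.set_printoptions(precision=4,suppress=True)
def L(f):
    z=np.load(f"pics/{f}.npz"); return z["b"],z["d"],{k:z[k] for k in("fx","fy","cx","cy","origin","orientation")}
b,d,c=L("wr2"); hsv=cv2.cvtColor(b,cv2.COLOR_BGR2HSV)
def big(m,roi):
    x0,y0,x1,y1=roi; k=np.zeros(m.shape,np.uint8); k[y0:y1,x0:x1]=m[y0:y1,x0:x1]
    cs,_=cv2.findContours(k*255,cv2.RETR_EXTERNAL,cv2.CHAIN_APPROX_NONE); return max(cs,key=cv2.contourArea)
m=((hsv[...,1]<60)&(hsv[...,2]>120)).astype(np.uint8)
# tube profile down its axis
p0,p1=np.array([282.5,92]),np.array([275.5,266])
for t in np.linspace(-.03,1.03,54):
    p=p0+t*(p1-p0); print(int(p[1]),hsv[int(p[1]),int(round(p[0]))],end=' ')
roi=(262,80,298,280)
ct=big(((hsv[...,1]<70)&(hsv[...,2]>100)).astype(np.uint8),roi); print(cv2.minAreaRect(ct))
k=big(((hsv[...,2]<75)).astype(np.uint8),(392,120,440,245)); r=cv2.minAreaRect(k);print("strap",r)
P=[at_z(c,u,v,.01) for u,v in cv2.boxPoints(r)];print(np.array(P),at_z(c,*r[0],.01))
print("side proj strap",proj(L("side1")[2],at_z(c,*r[0],.01)))
b2,d2,c2=L("side1");print(b2[208:224,345:352].tolist()[::3])
```

```text
86 [ 17 119 212] 90 [ 90   1 250] 93 [  0   0 251] 97 [  0   0 251] 100 [  0   0 251] 104 [ 30   1 251] 107 [ 15   2 245] 111 [ 10   3 236] 114 [ 30   1 250] 118 [120   1 252] 121 [120   1 252] 125 [ 90   1 252] 128 [ 30   2 243] 132 [ 30   2 245] 135 [ 15   2 250] 138 [ 24   5 247] 142 [ 20   3 248] 145 [ 15   4 247] 149 [ 24   5 237] 152 [ 25   7 226] 156 [ 23  66 229] 159 [ 23  66 228] 163 [ 22  68 224] 166 [ 24  67 230] 170 [ 20  69 214] 173 [ 22  72 190] 177 [ 22  67 226] 180 [ 24  39 226] 184 [ 13  10 229] 187 [ 21   7 246] 191 [ 21   7 246] 194 [ 15   9 236] 198 [ 23   4 250] 201 [ 18   5 248] 205 [ 21   7 243] 208 [ 21   7 244] 212 [ 20   6 241] 215 [ 26   7 240] 219 [ 17   7 246] 222 [ 19   8 243] 225 [ 20   6 244] 229 [ 30   7 235] 232 [ 21   8 238] 236 [ 23   9 233] 239 [ 24  11 225] 243 [ 21   8 237] 246 [ 13   8 234] 250 [ 17   8 236] 253 [ 19   9 231] 257 [ 24  11 222] 260 [ 22  13 220] 264 [ 15  12 206] 267 [ 19   9 226] 271 [ 17 122 221] ((278.05523681640625, 178.9502716064453), (10.827119827270508, 180.3819122314453), 3.012787342071533)
strap ((414.1402282714844, 184
[... 225 characters left out ...]
ap [336.9279 233.0049]
[[[77, 133, 179], [77, 132, 177], [77, 133, 178], [76, 131, 177], [76, 130, 178], [83, 136, 182], [78, 133, 180]], [[78, 128, 174], [78, 128, 173], [76, 129, 171], [76, 129, 173], [79, 130, 176], [77, 131, 175], [76, 129, 176]], [[214, 227, 235], [192, 216, 229], [156, 199, 220], [166, 205, 225], [164, 207, 227], [159, 207, 228], [162, 211, 231]], [[35, 43, 50], [34, 42, 50], [34, 45, 53], [38, 52, 57], [38, 50, 58], [42, 58, 65], [53, 67, 76]], [[77, 136, 185], [77, 132, 184], [77, 132, 182], [77, 131, 182], [77, 134, 182], [74, 133, 183], [75, 132, 184]], [[86, 141, 186], [83, 137, 185], [83, 135, 183], [79, 134, 184], [78, 136, 185], [76, 134, 185], [78, 134, 183]]]
```

```bash
cat >> h.py <<'E'
def L(f):
    z=np.load(f"pics/{f}.npz"); return z["b"],z["d"],{k:z[k] for k in("fx","fy","cx","cy","origin","orientation")}
def big(m,roi):
    x0,y0,x1,y1=roi; k=np.zeros(m.shape,np.uint8); k[y0:y1,x0:x1]=m[y0:y1,x0:x1]
    cs,_=cv2.findContours(k*255,cv2.RETR_EXTERNAL,cv2.CHAIN_APPROX_NONE); return max(cs,key=cv2.contourArea)
def plan(P,yaw):
    "row numbers (deg, cm) that bring the tool, down, to TCP P with its x axis at yaw deg"
    s=env.get_state(); A=rot(s["orientation"]); y=np.radians(yaw)
    T=np.array([[np.cos(y),np.sin(y),0],[np.sin(y),-np.cos(y),0],[0,0,-1.]])
    j6=np.degrees(s["joint_pos"][5])
    print("t",round(s["clock"],2),"turn",np.round(R.from_matrix(A.T@T).as_rotvec(degrees=True),1),"shift",np.round(A.T@(np.array(P)-s["tcp_pos"])*100,2),"j6end",np.round((np.degrees(np.arctan2(P[1],P[0]))-yaw+360)%360-180,0))
E
python3 - <<'E'
from h import *
np.set_printoptions(precision=4,suppress=True)
b,d,c=L("wr2");b2,d2,c2=L("side1")
f=lambda v:(282.6-(v-92)*7/174-0.0,v)
e0,e1,t0,t1=[at_z(c,*f(v),.006) for v in(88.8,269.3,154.3,180.8)]
for n,p in zip("e0 e1 t0 t1".split(),(e0,e1,t0,t1)):print(n,p,proj(c2,p))
u=(e1-e0)/np.linalg.norm(e1-e0);print(np.linalg.norm(e1-e0),np.linalg.norm(t1-t0),(t0+t1)/2,np.linalg.norm((t0+t1)/2-e0))
print("tri e0",tri(c,f(88.8),c2,(375.5,216.2)),"depth",[at_d(c,*f(v),d[v,int(f(v)[0])]) for v in(120,240)])
T=(t0+t1)/2; yaw=np.degrees(np.arctan2(-u[1],-u[0]));print(T,yaw)
g=T+u*.057;print(g);plan([g[0],g[1],.003],yaw);plan([g[0],g[1],.05],yaw)
E
```

```text
e0 [ 0.4142 -0.3518  0.006 ] [377.0776 218.7509]
e1 [ 0.6163 -0.3654  0.006 ] [312.3818 213.9717]
t0 [ 0.482  -0.3564  0.006 ] [354.8794 217.1111]
t1 [ 0.5111 -0.3583  0.006 ] [345.5022 216.4184]
0.2025389469873508 0.029179695480766838 [ 0.4965 -0.3573  0.006 ] 0.08253218996494119
tri e0 (array([ 0.4171, -0.3507,  0.0146]), np.float64(0.004008286719539967)) depth [array([ 0.446 , -0.3532,  0.0127]), array([ 0.5789, -0.3624,  0.0103])]
[ 0.4965 -0.3573  0.006 ] 176.1407350438103
[ 0.5534 -0.3612  0.006 ]
t 2.25 turn [ 0.  -0.   4.2] shift [-2.46 -5.2  29.79] j6end -29.0
t 2.25 turn [ 0.  -0.   4.2] shift [-2.46 -5.2  25.09] j6end -29.0
```

Request:
{"name": "carry_out", "arguments": {"steps": [[[0,0,4.2],[-2.5,-5.2,10],130],[[0,0,4.2],[-2.5,-5.2,16],130],[[0,0,4.2],[-2.5,-5.2,22],130],[[0,0,4.2],[-2.5,-5.2,25],130],[[0,0,4.2],[-2.5,-5.2,27.5],130],[[0,0,4.2],[-2.5,-5.2,29.7],130],[[0,0,4.2],[-2.5,-5.2,29.7],180],[[0,0,4.2],[-2.5,-5.2,29.7],255]], "force": 50}}

```text
clock: 3.25
tcp_pos: [0.5541, -0.3619, 0.0052]
orientation: [0.0, 0.038, 0.999, -0.0]
wrist_force: [0.3, -0.4, -0.5]
finger_gap: 0.009
grip_force: 52.3
```

Request:
{"name": "carry_out", "arguments": {"steps": [[[0,0,0],[0,0,0],255],[[0,0,0],[0,0,0],255],[[0,0,0],[0,0,0],255],[[0,0,0],[0,0,-3],255],[[0,0,0],[0,0,-8],255],[[0,0,0],[0,0,-14],255],[[0,0,0],[0,0,-20],255],[[0,0,0],[0,0,-23],255]]}}

```text
clock: 4.25
tcp_pos: [0.5546, -0.3623, 0.2391]
orientation: [0.002, 0.037, 0.999, -0.002]
wrist_force: [0.4, 0.4, -0.1]
finger_gap: 0.0088
grip_force: 48.9
```

Request:
{"name": "carry_out", "arguments": {"steps": [[[0,0,36],[2.3,34.7,-4],255],[[0,0,36],[2.3,34.7,-4],255],[[0,0,36],[2.3,34.7,-4],255],[[0,0,36],[2.3,34.7,-4],255],[[0,0,36],[2.3,34.7,-4],255],[[0,0,36],[2.3,34.7,-4],255],[[0,0,36],[2.3,34.7,-4],255],[[0,0,36],[2.3,34.7,-4],255]]}}

```text
clock: 5.25
tcp_pos: [0.5565, -0.0141, 0.2743]
orientation: [0.0, 0.344, 0.939, -0.0]
wrist_force: [0.5, -0.3, -0.1]
finger_gap: 0.0091
grip_force: 49.1
```

Run:
```python
from h import *
np.set_printoptions(precision=4,suppress=True)
b,d,c=snap("wrist","wr3");s=env.get_state();print(s["clock"],s["tcp_pos"],s["joint_pos"],c["origin"])
```

```text
5.3 [ 0.5565 -0.0146  0.2741] [-0.1702  0.2696  0.0907  1.392  -0.0005  0.5333] [0.5051 0.0291 0.4173]
```

View pics/wr3.png

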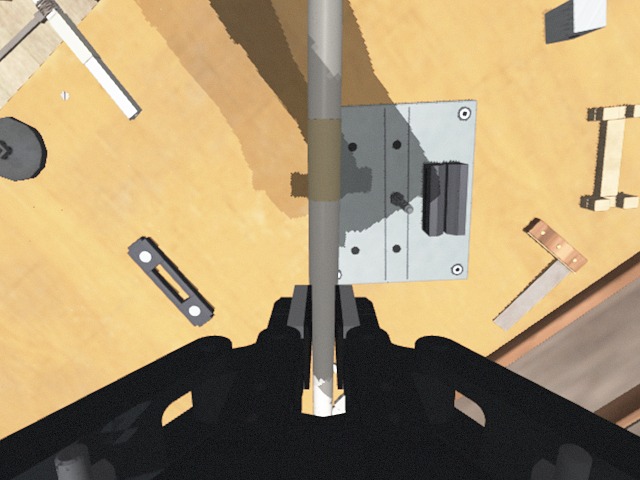

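The wrist view shows the plate with V block (424–468, 161–236), stud tip (409,210), foot (397,199), and right corners (476,100) and (467,279). The held tube's tape spans rows 119–201 at column 324.

Run:
```python
from h import *
np.set_printoptions(precision=4,suppress=True)
b,d,c=L("wr3");b2,d2,c2=L("side1");s=env.get_state();A=rot(s["orientation"]);T=s["tcp_pos"]
print("tube in tool frame")
for u,v in((324,20),(324,125),(324,160),(324,195),(324,250),(323,300),(322,400)): print(v,d[v,u],A.T@(at_d(c,u,v,d[v,u])-T), b[v,u])
print("right edge",[at_z(c,u,v,.012) for u,v in((476,100),(467,279))],"screws",[at_z(c,u,v,.012) for u,v in((464,113.5),(457,269))])
print("stud tri",tri(c,(410,210.5),c2,(279.7,242.5)), "foot",at_z(c,397,199,.016))
hsv=cv2.cvtColor(b,cv2.COLOR_BGR2HSV)
for v in(175,200,225): print(v,d[v,415:475:3],hsv[v,415:475:3,2])
g=big((hsv[...,1]<60).astype(np.uint8)&(hsv[...,2]>60),(345,90,490,290)); print(cv2.approxPolyDP(g,6,True)[:,0].tolist())
cv2.imwrite("pics/c3.png",cv2.resize(b[90:290,330:490],(640,800)[:2],interpolation=cv2.INTER_CUBIC)[:600] if 0 else cv2.resize(b[140:260,380:480],(500,600),interpolation=cv2.INTER_CUBIC))
```

```text
tube in tool frame
20 0.122135475 [ 0.1024  0.0004 -0.0072] [193 200 202]
125 0.12973782 [ 0.0706  0.0004 -0.008 ] [ 95 122 133]
160 0.13310431 [ 0.0591  0.0004 -0.0076] [ 98 123 133]
195 0.13588598 [ 0.0471  0.0005 -0.008 ] [ 96 121 131]
250 0.14088023 [ 0.0271  0.0005 -0.0082] [129 133 133]
300 0.14672606 [ 0.0072  0.0001 -0.0076] [129 135 133]
400 0.16030596 [-0.0383 -0.0003 -0.0058] [253 254 254]
right edge [array([0.5772, 0.1656, 0.012 ]), array([0.7267, 0.0512, 0.012 ])] screws [array([0.58  , 0.1493, 0.012 ]), array([0.7099, 0.0495, 0.012 ])]
stud tri (array([0.6036, 0.0459, 0.0804]), np.float64(0.0002904894487251157)) foot [0.6041 0.0461 0.016 ]
175 [0.3994 0.3997 0.4013 0.3943 0.3827 0.3723 0.3718 0.3721 0.3718 0.3757
 0.3876 0.3787 0.3758 0.3739 0.3736 0.3711 0.3724 0.371  0.4015 0.4016] [126 127 120  29  34  47  74  71  95  96  70  84 101 102  97 119 133 128
 224 201]
200 [0.4078 0.4084 0.4082 0.3986 0.3857 0.3775 0.3785 0.3778 0.3783 0.3841
 0.3918 0.3846 0.3832 0.3796 0.379  0.3782 0.3788 0.3772 0.406  0.4194] [221 222 204  31  42  57 110 133  89  97  45 105 102 100 101 131 131 153
 222 231]
225 [0.4154 0.4144 0.4151 0.4026 0.3902 0.384  0.384  0.3838 0.387  0.3912
 0.3963 0.3913 0.3905 0.3865 0.3846 0.3855 0.3833 0.4135 0.416  0.4275] [219 222 189  22  40 125 128 121 102  97  39 100 102  99 100 123 128 220
 214 245]
[[475, 100], [345, 106], [345, 289], [467, 277]]
```

View pics/c3.png

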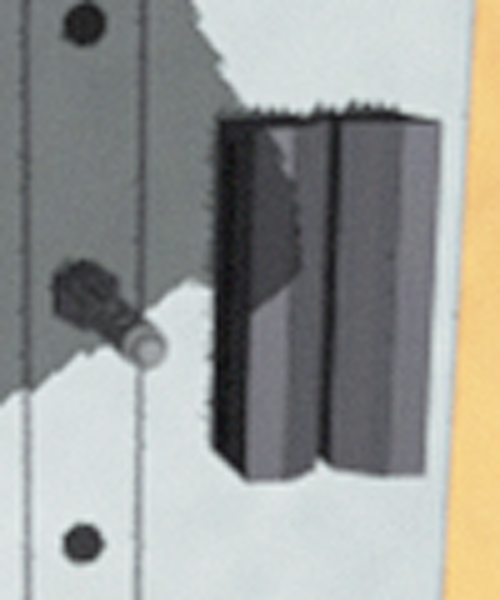

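Run:
```python
from h import *
np.set_printoptions(precision=4,suppress=True)
b,d,c=L("wr3")
q=[at_z(c,u,v,.042) for u,v in((429,235.6),(465,234),(468.2,164.4),(431,164.4))];q=np.array(q)
print(q,np.mean(q,0),"len",np.linalg.norm(q[1]-q[2]),"wid",np.linalg.norm(q[0]-q[1]))
g=[at_z(c,u,v,.032) for u,v in((446,165),(444,232))];print("groove",g,np.degrees(np.arctan2(*(g[1]-g[0])[1::-1])))
e=q[1]-q[2];print(np.degrees(np.arctan2(e[1],e[0])))
S=np.array([.6038,.046]);
for a in(-37.5,):
    ar=np.radians(a);x=np.array([np.cos(ar),np.sin(ar)]);y=np.array([-x[1],x[0]])
    for n,p in(("mean",np.mean(q,0)),("g",np.mean(g,0))): print(n,(p[:2]-S)@x,(p[:2]-S)@y)
    G=S+.045*y;P=G+.0588*x;print(G,P);plan([*P,.09],180+a);plan([*P,.038],180+a)
```

```text
[[0.6476 0.047  0.042 ]
 [0.6695 0.0754 0.042 ]
 [0.6151 0.117  0.042 ]
 [0.5922 0.0899 0.042 ]] [0.6311 0.0823 0.042 ] len 0.06847727030612676 wid 0.03586202190506722
groove [array([0.6045, 0.1024, 0.032 ]), array([0.6583, 0.0615, 0.032 ])] -37.27933537190237
-37.360390483918586
mean -0.00044122895755171614 0.045457009949211376
g 4.0486059038508865e-06 0.045297887171208966
[0.6312 0.0817] [0.6778 0.0459]
t 5.3 turn [-0.   0.  -2.8] shift [-5.34 12.48 18.41] j6end 41.0
t 5.3 turn [-0.   0.  -2.8] shift [-5.34 12.48 23.61] j6end 41.0
```

Request:
{"name": "carry_out", "arguments": {"steps": [[[0,0,-2.8],[-5.3,12.5,5],255],[[0,0,-2.8],[-5.3,12.5,8],255],[[0,0,-2.8],[-5.3,12.5,10],255],[[0,0,-2.8],[-5.3,12.5,15],255],[[0,0,-2.8],[-5.3,12.5,19],255],[[0,0,-2.8],[-5.3,12.5,21],255],[[0,0,-2.8],[-5.3,12.5,21.7],255],[[0,0,-2.8],[-5.3,12.5,21.7],255]]}}

```text
clock: 6.3
tcp_pos: [0.6778, 0.0461, 0.0571]
orientation: [-0.0, 0.322, 0.947, -0.0]
wrist_force: [0.9, 0.3, -1.2]
finger_gap: 0.009
grip_force: 49.1
```

Request:
{"name": "carry_out", "arguments": {"steps": [[[0,0,0],[0,0,0.6],255],[[0,0,0],[0,0,1.2],255],[[0,0,0],[0,0,1.6],255],[[0,0,0],[0,0,1.8],255],[[0,0,0],[0,0,1.9],255],[[0,0,0],[0,0,1.95],255],[[0,0,0],[0,0,1.95],255],[[0,0,0],[0,0,1.95],255]]}}

```text
clock: 7.3
tcp_pos: [0.6777, 0.0473, 0.0389]
orientation: [0.0, 0.321, 0.947, -0.0]
wrist_force: [-3.0, -0.5, 6.1]
finger_gap: 0.0093
grip_force: 49.7
```

Run:
```python
from h import *
np.set_printoptions(precision=4,suppress=True)
P=[.6778,.0459,.038];plan(P,142.5);s=env.get_state();print(s["tcp_pos"],s["wrist_force"],s["ft_torque"])
b,d,c=snap("side","side2")
cv2.imwrite("pics/s2c.png",cv2.resize(b[190:310,200:360],(800,600),interpolation=cv2.INTER_CUBIC))
```

```text
t 7.3 turn [0. 0. 0.] shift [-0.09 -0.11  0.09] j6end 41.0
[0.6777 0.0473 0.0389] [-3.0101 -0.4721  6.0894] [-0.0493  0.6152  0.0518]
```

View pics/s2c.png

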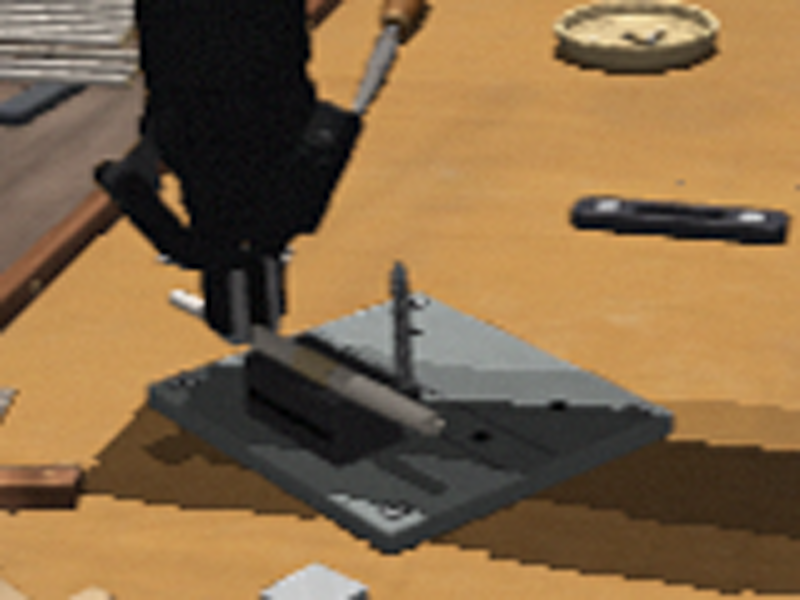

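The side view shows the tube lying in the groove with its tape over the block, at about crop (310,370). The strap and stud are clear. Next I release and go look at the packers.

Request:
{"name": "carry_out", "arguments": {"steps": [[[0,0,0],[0,0,0],200],[[0,0,0],[0,0,0],160],[[0,0,0],[0,0,0],130],[[0,0,0],[0,0,-2],110],[[0,0,0],[0,0,-7],60],[[0,0,0],[0,0,-13],0],[[0,0,0],[3,1,-19],0],[[0,0,0],[6,2,-25],0]]}}

```text
clock: 8.35
tcp_pos: [0.6447, 0.0958, 0.28]
orientation: [0.0, 0.322, 0.947, 0.0]
wrist_force: [0.8, -0.5, -0.0]
finger_gap: 0.0853
grip_force: 0.0
```

Request:
{"name": "carry_out", "arguments": {"steps": [[[0,0,0],[25,9.6,0],0],[[0,0,0],[25,9.6,0],0],[[0,0,0],[25,9.6,0],0],[[0,0,0],[25,9.6,0],0],[[0,0,0],[25,9.6,0],0],[[0,0,0],[25,9.6,0],0],[[0,0,0],[25,9.6,0],0],[[0,0,0],[25,9.6,0],0]]}}

```text
clock: 9.35
tcp_pos: [0.5061, 0.3224, 0.2781]
orientation: [0.0, 0.322, 0.947, -0.0]
wrist_force: [0.2, 0.3, -0.5]
finger_gap: 0.0854
grip_force: 0.0
```

Run:
```python
from h import *
np.set_printoptions(precision=4,suppress=True)
b,d,c=snap("wrist","wr4");s=env.get_state();print(s["clock"],s["tcp_pos"],s["joint_pos"],c["origin"])
```

```text
9.4 [0.506  0.3225 0.2781] [ 0.4338  0.3577  0.2227  1.436  -0.0003  1.0901] [0.4529 0.3632 0.4212]
```

View pics/wr4.png

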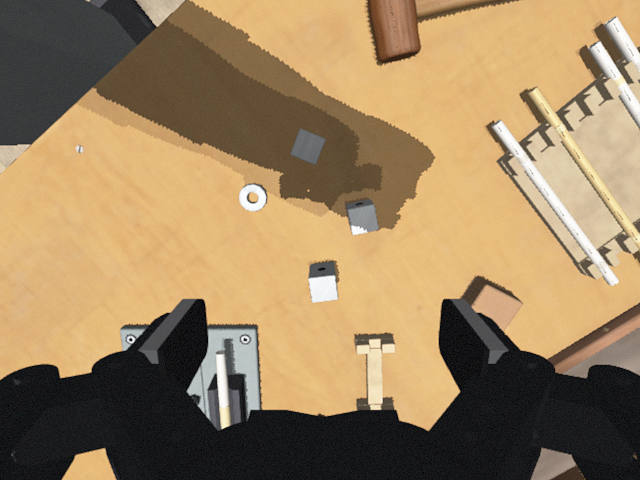

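The wrist view shows packers at (308,147), (362,215) and (323,285), and the washer at (253,197). Next I measure their heights and outlines.

Run:
```python
from h import *
np.set_printoptions(precision=4,suppress=True)
b,d,c=L("wr4");b2,d2,c2=L("side1")
for n,(u,v) in dict(A=(308,147),B=(361,219),C=(323,290),W=(244,197)).items(): print(n,at_d(c,u,v,d[v,u]))
# top-face mask of B by depth -> height
o=c["origin"];Rm=rot(c["orientation"]);uu,vv=np.meshgrid(np.arange(640),np.arange(480))
H=o[2]+d*(Rm[2,0]*(uu-c["cx"])/c["fx"]-Rm[2,1]*(vv-c["cy"])/c["fy"]-Rm[2,2])
for n,roi,h in(("A",(280,120,335,175),.022),("B",(340,190,385,245),.034),("C",(300,255,345,310),.046)):
    k=big((abs(H-h)<.006).astype(np.uint8),roi);r=cv2.minAreaRect(k);bp=np.array([at_z(c,*p,h) for p in cv2.boxPoints(r)])
    e=bp[1]-bp[0];print(n,r,at_z(c,*r[0],h),np.linalg.norm(e),np.linalg.norm(bp[2]-bp[1]),"yaw",np.degrees(np.arctan2(e[1],e[0]))%90)
    print("  med",np.median(H[cv2.drawContours(np.zeros(H.shape,np.uint8),[k],-1,1,-1)>0]),"side",proj(c2,at_z(c,*r[0],h)))
hsv=cv2.cvtColor(b,cv2.COLOR_BGR2HSV)
k=big((hsv[...,1]<60).astype(np.uint8),(232,175,275,218));r=cv2.minEnclosingCircle(k);print("W",r,at_z(c,*r[0],.008),"side",proj(c2,at_z(c,*r[0],.008)))
cv2.imwrite("pics/s1p.png",cv2.resize(b2[295:375,240:345],(787,600),interpolation=cv2.INTER_CUBIC))
cv2.imwrite("pics/w4c.png",cv2.resize(b[185:245,330:395],(650,600),interpolation=cv2.INTER_CUBIC))
# tube in block
print("tube",[ (v,hsv[v,220].tolist()) for v in range(350,425,6)])
```

```text
A [0.4527 0.3442 0.0225]
B [0.5417 0.3433 0.0347]
C [0.5757 0.2682 0.046 ]
W [0.4518 0.2576 0.0106]
A ((306.9655456542969, 146.58621215820312), (28.225690841674805, 28.597082138061523), 21.801410675048828) [0.4518 0.3436 0.022 ] 0.027975353561139372 0.027811757832956342 yaw 28.962964075999707
  med 0.02252841055369742 side [322.4721 351.7997]
B ((362.2884521484375, 218.94229125976562), (27.848491668701172, 27.65237808227539), 78.69007110595703) [0.5426 0.3444 0.034 ] 0.02780336032409636 0.029066532590505137 yaw 63.84154174253411
  med 0.034386262192389105 side [267.8012 340.3251]
C ((322.2969665527344, 287.7270812988281), (27.159643173217773, 27.09355926513672), 82.40535736083984) [0.5733 0.2692 0.046 ] 0.027861228459711822 0.030103779354590958 yaw 60.407634847650854
  med 0.04631342060332888 side [263.2544 308.718 ]
W ((252.6226348876953, 196.89622497558594), 14.168977737426758) [0.4573 0.2643 0.008 ] side [327.6446 331.326 ]
tube [(350, [60, 7, 151]), (356, [30, 3, 253]), (362, [20, 3, 252]), (368, [30, 2, 253]), (374, [20, 3, 253]), (380, [18, 5, 251]), (386, [23, 4, 252]), (392, [23, 4, 251]), (398, [20, 6, 251]), (404, [20, 6, 247]), (410, [24, 55, 238]), (416, [21, 60, 207]), (422, [22, 48, 171])]
```

View pics/s1p.png

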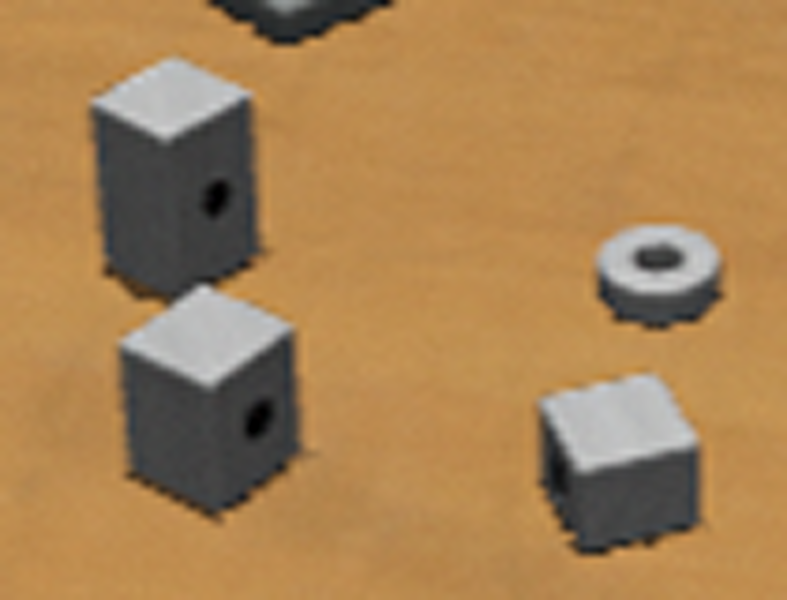

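View pics/w4c.png

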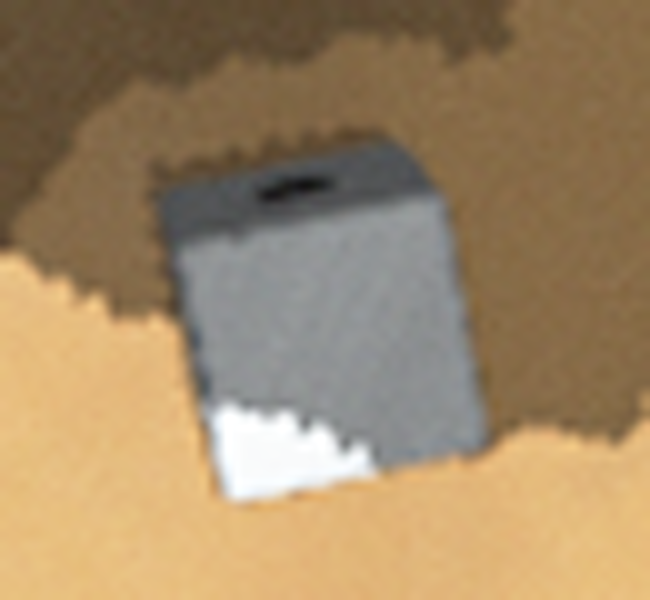

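Run:
```python
from h import *
c=L("wr4")[2]
q=np.array([at_z(c,330+u/10,185+v/10,.034) for u,v in((180,240),(445,195),(485,445),(228,498))])
print(q,q.mean(0)); 
for i in range(4):
    e=q[(i+1)%4]-q[i];print(np.linalg.norm(e),np.degrees(np.arctan2(e[1],e[0]))%90)
plan([.5426,.3444,.012],243.8)
```

```text
[[0.52542434 0.33898507 0.034     ]
 [0.53806824 0.36291347 0.034     ]
 [0.56167201 0.3510257  0.034     ]
 [0.55007022 0.32679012 0.034     ]] [0.5438087  0.34492859 0.034     ]
0.027063570682548232 62.147770250891845
0.02642833204329502 63.26839115980347
0.026869392395018406 64.41915097600105
0.0274979324453978 63.673498416178234
t 9.4 turn [  -0.    -0.  -101.4] shift [-1.56  3.98 26.61] j6end -31.0
```

Request:
{"name": "carry_out", "arguments": {"steps": [[[0,0,-10.5],[-1.5,4,2],70],[[0,0,-21],[-1.5,4,6],70],[[0,0,-31.5],[-1.5,4,10],70],[[0,0,-42],[-1.5,4,14],70],[[0,0,-52.5],[-1.5,4,17],70],[[0,0,-63],[-1.5,4,19],70],[[0,0,-73.5],[-1.5,4,20],70],[[0,0,-84],[-1.5,4,20],70]]}}

```text
clock: 10.4
tcp_pos: [0.5412, 0.3449, 0.0767]
orientation: [-0.001, -0.397, 0.918, -0.0]
wrist_force: [-0.1, -1.0, 1.0]
finger_gap: 0.0621
grip_force: 0.0
```

Request:
{"name": "carry_out", "arguments": {"steps": [[[0,0,-9],[0,0,1],70],[[0,0,-17.2],[0,0,2],70],[[0,0,-17.2],[0,0,4.5],70],[[0,0,-17.2],[0,0,6.6],70],[[0,0,-17.2],[0,0,6.6],70],[[0,0,-17.2],[0,0,6.6],150],[[0,0,-17.2],[0,0,6.6],255],[[0,0,-17.2],[0,0,6.6],255]], "force": 60}}

```text
clock: 11.4
tcp_pos: [0.5426, 0.3468, 0.014]
orientation: [0.002, -0.528, 0.849, -0.0]
wrist_force: [1.3, -0.3, 4.4]
finger_gap: 0.0269
grip_force: 59.9
```

Run:
```python
from h import *
plan([.5764,.0103,.14],232.5);s=env.get_state();print(s["tcp_pos"],s["finger_gap"],s["grip_force"],s["wrist_force"])
```

```text
t 11.4 turn [-0.1  0.1 11.2] shift [ 28.65 -17.95 -12.62] j6end -51.0
[0.54262417 0.3468045  0.01399759] 0.026859382965481092 59.92999970912933 [ 1.27949424 -0.29717192  4.44458518]
```

Request:
{"name": "carry_out", "arguments": {"steps": [[[0,0,0],[0,0,-5],255],[[0,0,0],[1,0,-11],255],[[0,0,11.2],[28.5,-17.8,-12.6],255],[[0,0,11.2],[28.5,-17.8,-12.6],255],[[0,0,11.2],[28.5,-17.8,-12.6],255],[[0,0,11.2],[28.5,-17.8,-12.6],255],[[0,0,11.2],[28.5,-17.8,-12.6],255],[[0,0,11.2],[28.5,-17.8,-12.6],255]]}}

```text
clock: 12.4
tcp_pos: [0.5751, 0.0086, 0.1388]
orientation: [0.0, -0.44, 0.898, -0.0]
wrist_force: [-0.2, 0.9, -1.3]
finger_gap: 0.0267
grip_force: 59.7
```

Run:
```python
from h import *
plan([.5774,.0116,.0265],232.5);s=env.get_state();print(s["tcp_pos"],s["finger_gap"],s["qvel"].round(2))
```

```text
t 12.4 turn [-0.1 -0.  -0.2] shift [-0.38  0.02 11.23] j6end -51.0
[0.57511664 0.00855292 0.13875362] 0.026654526697483794 [-0.16  0.02  0.03  0.03  0.03 -0.19]
```

Request:
{"name": "carry_out", "arguments": {"steps": [[[0,0,0],[-0.2,0,4],255],[[0,0,0],[-0.2,0,7],255],[[0,0,0],[-0.2,0,9],255],[[0,0,0],[-0.2,0,10],255],[[0,0,0],[-0.2,0,10.4],255],[[0,0,0],[-0.2,0,10.4],255],[[0,0,0],[-0.2,0,10.4],255],[[0,0,0],[-0.2,0,10.4],255]]}}

```text
clock: 13.4
tcp_pos: [0.5765, 0.0137, 0.0351]
orientation: [0.001, -0.443, 0.897, -0.0]
wrist_force: [0.1, -0.3, -1.4]
finger_gap: 0.0269
grip_force: 59.7
```

Run:
```python
from h import *
plan([.5774,.0116,.0260],232.5);s=env.get_state();print(s["tcp_pos"],s["wrist_force"],s["qvel"].round(2))
b,d,c=snap("side","side3");b,d,c=snap("wrist","wr5")
```

```text
t 13.4 turn [-0.1  0.   0. ] shift [ 0.11 -0.2   0.91] j6end -51.0
[0.57650702 0.01366249 0.03508299] [ 0.05697797 -0.25332091 -1.40330502] [-0.  0. -0. -0. -0. -0.]
```

Request:
{"name": "carry_out", "arguments": {"steps": [[[0,0,0],[0.1,-0.2,0.3],255],[[0,0,0],[0.1,-0.2,0.6],255],[[0,0,0],[0.1,-0.2,0.8],255],[[0,0,0],[0.1,-0.2,0.9],255],[[0,0,0],[0.1,-0.2,0.9],255],[[0,0,0],[0.1,-0.2,0.9],255],[[0,0,0],[0.1,-0.2,0.9],255],[[0,0,0],[0.1,-0.2,0.9],255]]}}

```text
clock: 14.5
tcp_pos: [0.5767, 0.0116, 0.026]
orientation: [-0.0, -0.443, 0.897, -0.0]
wrist_force: [-3.9, 0.0, 4.9]
finger_gap: 0.0269
grip_force: 60.5
```

Run:
```python
from h import *
plan([.5774,.0116,.0260],232.5);s=env.get_state();print(s["tcp_pos"],s["wrist_force"],s["ft_torque"])
```

```text
t 14.5 turn [-0. -0.  0.] shift [-0.04 -0.05 -0.  ] j6end -51.0
[0.57673457 0.01161388 0.02595778] [-3.93982765  0.03497184  4.94049699] [0.00854445 0.58136516 0.03619754]
```

Request:
{"name": "carry_out", "arguments": {"steps": [[[0,0,0],[0,0,0],200],[[0,0,0],[0,0,0],150],[[0,0,0],[0,0,0],120],[[0,0,0],[0,0,-3],100],[[0,0,0],[0,0,-9],50],[[0,0,0],[0,0,-15],0],[[0,0,0],[1,0,-21],0],[[0,0,0],[3,0,-25],0]]}}

```text
clock: 15.5
tcp_pos: [0.5596, -0.012, 0.2785]
orientation: [0.002, -0.443, 0.896, -0.001]
wrist_force: [-0.3, -0.5, 0.3]
finger_gap: 0.086
grip_force: 0.0
```

Run:
```python
from h import *
b,d,c=snap("wrist","wr6");print(env.get_state()["tcp_pos"],env.get_state()["joint_pos"].round(2))
```

```text
[ 0.55970936 -0.01405802  0.28354633] [-0.17  0.27  0.11  1.4  -0.   -1.08]
```

View pics/wr6.png

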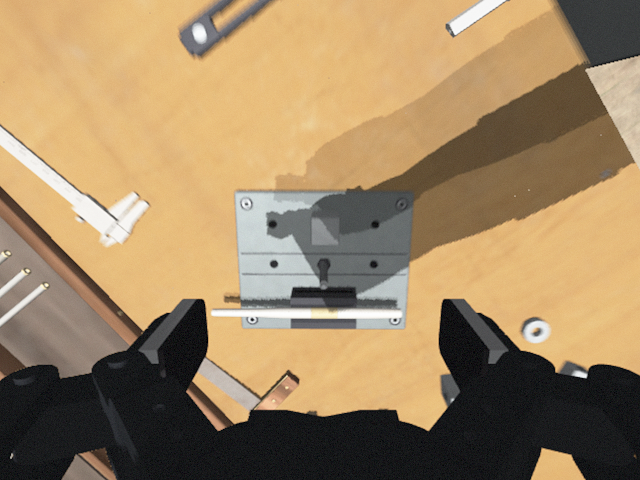

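The wrist view shows the packer on the plate with its top at about (325,232), the stud foot (324,265), and the tube in the groove at row 314 with tape at about (325,314).

Run:
```python
from h import *
np.set_printoptions(precision=4,suppress=True)
b,d,c=L("wr6");hsv=cv2.cvtColor(b,cv2.COLOR_BGR2HSV)
Rm=rot(c["orientation"]);uu,vv=np.meshgrid(np.arange(640),np.arange(480))
H=c["origin"][2]+d*(Rm[2,0]*(uu-c["cx"])/c["fx"]-Rm[2,1]*(vv-c["cy"])/c["fy"]-Rm[2,2])
def circ(roi,m): k=big(m.astype(np.uint8),roi);return cv2.minEnclosingCircle(k)[0]
scr=np.array([at_z(c,u,v,.012) for u,v in((247,204),(401,204),(395,319),(252,319))]);C=scr.mean(0)
x=(scr[0]+scr[3]-scr[1]-scr[2])[:2];x/=np.linalg.norm(x);y=np.array([-x[1],x[0]])
print("plate centre",C,"x ang",np.degrees(np.arctan2(x[1],x[0])),[np.linalg.norm(scr[i]-scr[i-1]) for i in range(4)])
loc=lambda p:np.array([(p[:2]-C[:2])@x,(p[:2]-C[:2])@y])
h0=np.median(H[280:290,260:280]);print("plate z",h0,H[232,325],H[314,300])
k=big((abs(H-h0-.034)<.008).astype(np.uint8),(295,205,355,258));r=cv2.minAreaRect(k);print(r,loc(at_z(c,*r[0],.046)))
bp=np.array([at_z(c,*p,.046) for p in cv2.boxPoints(r)]);print(bp[:,:2]); e=bp[1]-bp[0];print("packer yaw",np.degrees(np.arctan2(e[1],e[0]))%90, np.linalg.norm(e))
print("tube line sat",[(u,int(hsv[314,u,1])) for u in range(300,350,2)])
for u in(215,312,339,400):
    col=[v for v in range(300,328) if hsv[v,u,2]>140 and abs(H[v,u]-h0-.032)<.012];print(u,col[0] if col else 0,col[-1] if col else 0,loc(at_z(c,u,np.mean(col),.043)) if col else'')
print("stud",loc(at_z(c,324,264,.017)))
```

```text
plate centre [0.603  0.0463 0.012 ] x ang -37.39035324506951 [np.float64(0.13484337916329647), np.float64(0.16440099409827652), np.float64(0.1346886439325015), np.float64(0.1657595712700105)]
plate z 0.012528934111074919 0.04624748337291634 0.0467537833125346
((324.0, 231.5), (27.0, 28.0), 90.0) [-0.0004 -0.0456]
[[ 0.5776 -0.0091]
 [ 0.5556  0.0077]
 [ 0.5723  0.0299]
 [ 0.5947  0.0128]]
packer yaw 52.5895945406146 0.027675285758072626
tube line sat [(300, 0), (302, 0), (304, 1), (306, 0), (308, 1), (310, 1), (312, 41), (314, 34), (316, 39), (318, 35), (320, 37), (322, 38), (324, 34), (326, 33), (328, 34), (330, 41), (332, 41), (334, 32), (336, 31), (338, 1), (340, 0), (342, 1), (344, 0), (346, 1), (348, 0)]
215 309 316 [0.116  0.0442]
312 308 318 [0.0125 0.0447]
339 310 318 [-0.0163  0.0459]
400 0 0 
stud [-0.0003 -0.0015]
```

Run:
```python
from h import *
plan([.5155,-.2072,.0045],177.3)
```

```text
t 15.55 turn [-0.4  0.4 55.2] shift [18.11 -7.99 27.92] j6end -19.0
```

Request:
{"name": "carry_out", "arguments": {"steps": [[[0,0,10],[5,-2,0],100],[[0,0,20],[10,-4.4,4],100],[[0,0,30],[15,-6.5,8],100],[[0,0,40],[18,-8,13],100],[[0,0,50],[18,-8,18],100],[[0,0,55.2],[18,-8,21],100],[[0,0,55.2],[18,-8,22],100],[[0,0,55.2],[18,-8,22],100]]}}

```text
clock: 16.55
tcp_pos: [0.5128, -0.2035, 0.0553]
orientation: [-0.0, 0.022, 1.0, 0.0]
wrist_force: [0.6, -0.2, 0.5]
finger_gap: 0.052
grip_force: 0.0
```

Run:
```python
from h import *
np.set_printoptions(precision=4,suppress=True)
b,d,c=snap("wrist","wr7");plan([.5155,-.2072,.0045],177.3)
hsv=cv2.cvtColor(b,cv2.COLOR_BGR2HSV);Rm=rot(c["orientation"]);uu,vv=np.meshgrid(np.arange(640),np.arange(480))
H=c["origin"][2]+d*(Rm[2,0]*(uu-c["cx"])/c["fx"]-Rm[2,1]*(vv-c["cy"])/c["fy"]-Rm[2,2])
u0,v0=proj(c,(.5,-.2072,.01));print(u0,v0)
m=((H>.005)&(H<.02)&(hsv[...,1]<90)).astype(np.uint8)
k=big(m,(220,0,430,470));r=cv2.minAreaRect(k);print(r,cv2.boundingRect(k))
for v in range(20,400,30):
    us=np.where(m[v,230:420])[0]+230
    if len(us):print(v,us[0],us[-1],len(us),at_z(c,(us[0]+us[-1])/2,v,.01)[:2])
```

```text
t 16.6 turn [-0.   0.1  0.1] shift [-0.2  -0.32  5.18] j6end -19.0
313.8717399368862 246.623514808054
((318.5, 270.0), (218.0, 57.0), 90.0) (290, 161, 58, 219)
170 291 346 56 [ 0.4619 -0.203 ]
200 291 346 56 [ 0.4764 -0.2037]
230 291 345 55 [ 0.4915 -0.2047]
260 291 344 29 [ 0.5072 -0.2057]
290 291 343 29 [ 0.5236 -0.2068]
320 292 342 50 [ 0.5407 -0.2076]
350 292 341 50 [ 0.5586 -0.2088]
```

Request:
{"name": "carry_out", "arguments": {"steps": [[[0,0,0.8],[-0.3,-0.25,2.5],100],[[0,0,0.8],[-0.3,-0.25,4.5],100],[[0,0,0.8],[-0.3,-0.25,5.15],100],[[0,0,0.8],[-0.3,-0.25,5.15],120],[[0,0,0.8],[-0.3,-0.25,5.15],200],[[0,0,0.8],[-0.3,-0.25,5.15],255],[[0,0,0.8],[-0.3,-0.25,5.15],255],[[0,0,0.8],[-0.3,-0.25,5.15],255]], "force": 90}}

```text
clock: 17.6
tcp_pos: [0.5167, -0.2067, 0.0057]
orientation: [0.001, 0.03, 1.0, -0.001]
wrist_force: [-1.1, 0.1, 5.8]
finger_gap: 0.0241
grip_force: 88.2
```

Request:
{"name": "carry_out", "arguments": {"steps": [[[0,0,0],[0,0,0],255],[[0,0,0],[0,0,-2],255],[[0,0,0],[0,0,-5],255],[[0,0,0],[0,0,-9],255],[[0,0,0],[0,0,-13],255],[[0,0,0],[0,0,-16],255],[[0,0,0],[0,0,-16],255],[[0,0,0],[0,0,-16],255]]}}

```text
clock: 18.6
tcp_pos: [0.5151, -0.206, 0.1631]
orientation: [-0.0, 0.03, 1.0, 0.0]
wrist_force: [0.1, 0.8, -3.0]
finger_gap: 0.0243
grip_force: 89.0
```

Run:
```python
from h import *
np.set_printoptions(precision=4,suppress=True)
b,d,c=snap("wrist","wr8");s=env.get_state();print(s["wrist_force"],s["finger_gap"]);plan([.6037,.046,.155],232.5)
A=rot(s["orientation"]);T=s["tcp_pos"]
for u,v in((300,170),(318,200),(300,260),(340,260),(300,330)):print(u,v,A.T@(at_d(c,u,v,d[v,u])-T),b[v,u])
for v in range(100,400,25):
    print(v,d[v,318],b[v,318])
```

```text
[-0.5907 -0.5149 -2.7876] 0.023995383574518164
t 18.65 turn [  0.1  -0.1 -56. ] shift [-7.36 25.67  0.76] j6end -48.0
300 170 [ 0.0548 -0.0079 -0.0052] [126 122 118]
318 200 [ 0.0443 -0.0016 -0.006 ] [254 253 253]
300 260 [ 0.0216 -0.0084 -0.0056] [55 53 52]
340 260 [ 0.021   0.0066 -0.004 ] [52 50 45]
300 330 [-0.0075 -0.0089 -0.0054] [56 52 53]
100 0.2880806 [133 192 232]
125 0.2930666 [137 197 236]
150 0.2986444 [137 202 239]
175 0.13787796 [141 130 132]
200 0.13872947 [254 253 253]
225 0.14092018 [127 124 122]
250 0.14357615 [61 58 55]
275 0.32460228 [142 206 239]
300 0.33024335 [156 227 250]
325 0.33637106 [156 225 250]
350 0.34258 [154 224 251]
375 0.15907416 [58 53 55]
```

Request:
{"name": "carry_out", "arguments": {"steps": [[[0,0,-10],[-7.3,25.5,0.5],255],[[0,0,-20],[-7.3,25.5,0.5],255],[[0,0,-30],[-7.3,25.5,0.5],255],[[0,0,-40],[-7.3,25.5,0.5],255],[[0,0,-50],[-7.3,25.5,0.5],255],[[0,0,-56],[-7.3,25.5,0.5],255],[[0,0,-56],[-7.3,25.5,0.5],255],[[0,0,-56],[-7.3,25.5,0.5],255]]}}

```text
clock: 19.65
tcp_pos: [0.6033, 0.0436, 0.1578]
orientation: [-0.001, -0.442, 0.897, 0.0]
wrist_force: [0.3, 0.5, -1.5]
finger_gap: 0.0241
grip_force: 89.1
```

Run:
```python
from h import *
np.set_printoptions(precision=4,suppress=True)
b,d,c=snap("wrist","wr9");s=env.get_state();print(s["tcp_pos"],s["qvel"].round(2));plan([.6037,.046,.105],232.5)
A=rot(s["orientation"]);T=s["tcp_pos"];n=A[:,2]
def onstrap(u,v,z=-.0055):
    o,r=ray(c,u,v);o=A.T@(o-T);r=A.T@r;return o+r*(z-o[2])/r[2]
near=(d>0.1)&(d<.175)
for v in range(150,176,3):print(v,near[v,300:340].sum(),end=' ')
for v in range(180,400,20):
    us=np.where(near[v,270:370])[0]+270
    g=[int(u) for u in range(300,340) if not near[v,u]]
    print(v,us[0],us[-1],onstrap((us[0]+us[-1])/2,v)[:2],(g[0],g[-1],onstrap((g[0]+g[-1])/2,v)[:2]) if g else'')
```

```text
[0.6034 0.0435 0.1581] [-0.   -0.01  0.    0.    0.   -0.  ]
t 19.7 turn [ 0.1 -0.  -0.1] shift [-0.22  0.13  5.31] j6end -48.0
150 0 153 0 156 0 159 40 162 40 165 39 168 40 171 40 174 40 180 284 361 [0.0511 0.001 ] 
200 284 361 [0.044 0.001] 
220 285 360 [0.0367 0.001 ] 
240 285 360 [0.0292 0.001 ] 
260 286 359 [0.0215 0.001 ] (307, 338, array([0.0215, 0.001 ]))
280 286 359 [0.0136 0.001 ] (308, 337, array([0.0136, 0.001 ]))
300 270 369 [ 0.0054 -0.0002] (308, 337, array([0.0054, 0.001 ]))
320 270 369 [-0.003  -0.0002] (308, 337, array([-0.003,  0.001]))
340 270 369 [-0.0116 -0.0002] (308, 337, array([-0.0116,  0.0009]))
360 273 369 [-0.0206  0.0003] 
380 274 369 [-0.0298  0.0005]
```

Request:
{"name": "carry_out", "arguments": {"steps": [[[0,0,0],[-0.1,0.07,1],255],[[0,0,0],[-0.1,0.07,2.5],255],[[0,0,0],[-0.1,0.07,3.7],255],[[0,0,0],[-0.1,0.07,4.5],255],[[0,0,0],[-0.1,0.07,4.8],255],[[0,0,0],[-0.1,0.07,4.8],255],[[0,0,0],[-0.1,0.07,4.8],255],[[0,0,0],[-0.1,0.07,4.8],255]]}}

```text
clock: 20.7
tcp_pos: [0.6043, 0.0451, 0.1113]
orientation: [0.0, -0.443, 0.897, -0.0]
wrist_force: [0.3, -0.0, -1.5]
finger_gap: 0.024
grip_force: 89.1
```

Run:
```python
from h import *
np.set_printoptions(precision=4,suppress=True)
b,d,c=snap("wrist","wr10");s=env.get_state();print(s["tcp_pos"],s["qvel"].round(2));plan([.6031,.0452,.0515],232.5)
print("stud tip px",proj(c,(.6037,.046,.078)))
for v in range(262,352,6): print(v,d[v,300:345:2].round(3))
cv2.imwrite("pics/w10c.png",cv2.resize(b[240:360,240:400],(800,600),interpolation=cv2.INTER_CUBIC))
```

```text
[0.6042 0.0451 0.1113] [ 0.  0. -0.  0. -0. -0.]
t 20.75 turn [-0.  0.  0.] shift [0.06 0.1  5.98] j6end -48.0
stud tip px [323.2054 277.8127]
262 [0.145 0.145 0.147 0.147 0.256 0.255 0.255 0.255 0.208 0.203 0.201 0.201
 0.2   0.2   0.203 0.21  0.254 0.254 0.254 0.255 0.146 0.146 0.146]
268 [0.145 0.145 0.145 0.147 0.256 0.255 0.256 0.256 0.198 0.193 0.192 0.192
 0.191 0.192 0.194 0.198 0.256 0.256 0.257 0.256 0.146 0.147 0.146]
274 [0.146 0.146 0.147 0.146 0.257 0.256 0.256 0.257 0.191 0.189 0.188 0.188
 0.187 0.187 0.191 0.191 0.257 0.257 0.256 0.156 0.146 0.147 0.148]
280 [0.149 0.148 0.147 0.148 0.258 0.257 0.258 0.258 0.192 0.188 0.187 0.188
 0.187 0.188 0.19  0.256 0.257 0.258 0.258 0.156 0.147 0.148 0.147]
286 [0.148 0.149 0.147 0.149 0.251 0.251 0.251 0.252 0.253 0.252 0.25  0.25
 0.252 0.25  0.252 0.251 0.251 0.252 0.251 0.156 0.148 0.148 0.149]
292 [0.149 0.149 0.149 0.149 0.242 0.242 0.241 0.241 0.242 0.242 0.242 0.241
 0.242 0.242 0.243 0.242 0.241 0.242 0.243 0.155 0.149 0.149 0.149]
298 [0.149 0.149 0.15  0.15  0.233 0.232 0.232 0.232 0.232 0.233 0.233 0.233
 0.231 0.23
[... 514 characters left out ...]
0.152 0.231 0.23  0.231 0.232 0.231 0.231 0.232 0.232
 0.    0.232 0.233 0.232 0.231 0.23  0.231 0.155 0.152 0.152 0.152]
328 [0.153 0.153 0.153 0.154 0.231 0.229 0.228 0.23  0.23  0.229 0.23  0.229
 0.232 0.23  0.23  0.231 0.23  0.229 0.23  0.158 0.153 0.152 0.153]
334 [0.155 0.153 0.153 0.154 0.23  0.231 0.231 0.231 0.231 0.231 0.231 0.23
 0.231 0.231 0.231 0.23  0.23  0.229 0.231 0.157 0.154 0.153 0.153]
340 [0.155 0.155 0.154 0.154 0.237 0.237 0.    0.238 0.238 0.238 0.238 0.237
 0.238 0.237 0.237 0.237 0.238 0.236 0.236 0.157 0.154 0.153 0.154]
346 [0.154 0.155 0.155 0.155 0.238 0.238 0.237 0.238 0.237 0.238 0.237 0.237
 0.238 0.237 0.239 0.237 0.237 0.237 0.237 0.156 0.154 0.155 0.155]
```

View pics/w10c.png

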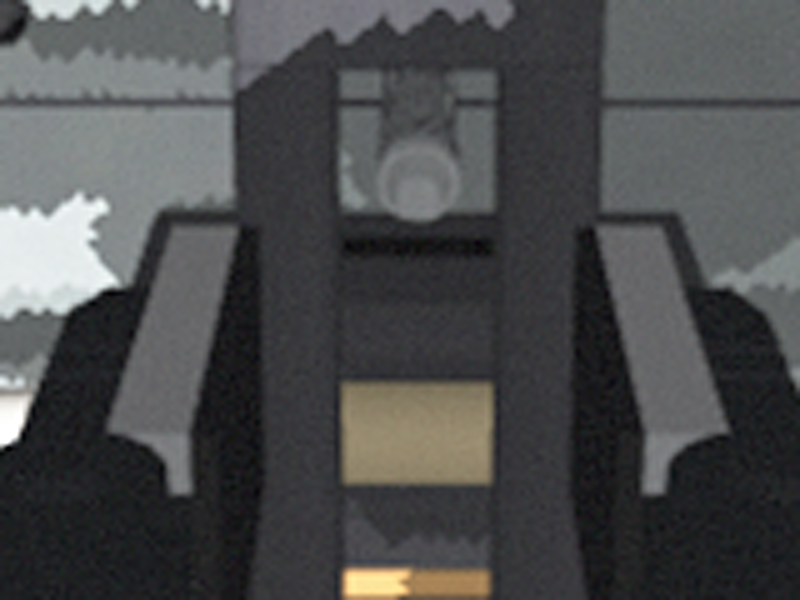

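The slot is centred laterally over the stud: tip px (323.8,276), slot mid-column 323.5. I'll descend.

Request:
{"name": "carry_out", "arguments": {"steps": [[[0,0,0],[0.1,0,1.2],255],[[0,0,0],[0.1,0,2.4],255],[[0,0,0],[0.1,0,3.4],255],[[0,0,0],[0.1,0,4.3],255],[[0,0,0],[0.1,0,5],255],[[0,0,0],[0.1,0,5.4],255],[[0,0,0],[0.1,0,5.6],255],[[0,0,0],[0.1,0,5.6],255]]}}

```text
clock: 21.75
tcp_pos: [0.6034, 0.0442, 0.0549]
orientation: [0.0, -0.443, 0.897, -0.0]
wrist_force: [0.1, -0.6, -2.0]
finger_gap: 0.0238
grip_force: 89.1
```

Request:
{"name": "carry_out", "arguments": {"steps": [[[0,0,0],[0,0,0.1],255],[[0,0,0],[0,0,0.2],255],[[0,0,0],[0,0,0.25],255],[[0,0,0],[0,0,0.3],255],[[0,0,0],[0,0,0.35],255],[[0,0,0],[0,0,0.35],255],[[0,0,0],[0,0,0.35],255],[[0,0,0],[0,0,0.35],255]]}}

```text
clock: 22.75
tcp_pos: [0.6034, 0.0443, 0.0517]
orientation: [0.0, -0.443, 0.897, -0.0]
wrist_force: [-1.0, -0.4, 3.0]
finger_gap: 0.0241
grip_force: 89.9
```

Run:
```python
from h import *
plan([.6031,.0452,.0515],232.5);s=env.get_state();print(s["tcp_pos"],s["wrist_force"],s["ft_torque"])
```

```text
t 22.75 turn [-0.  0.  0.] shift [-0.06  0.08  0.02] j6end -48.0
[0.60338273 0.04425513 0.05170044] [-1.04852642 -0.44739603  3.02520646] [0.00946801 0.45293926 0.00672951]
```

Request:
{"name": "carry_out", "arguments": {"steps": [[[0,0,0],[0,0,0],220],[[0,0,0],[0,0,0],170],[[0,0,0],[0,0,0],140],[[0,0,0],[0,0,-1],130],[[0,0,0],[0,0,-4],120],[[0,0,0],[0,0,-8],120],[[0,0,0],[0,0,-10],190],[[0,0,0],[0,0,-10],255]]}}

```text
clock: 23.75
tcp_pos: [0.605, 0.0442, 0.1539]
orientation: [0.002, -0.443, 0.897, -0.001]
wrist_force: [0.1, -0.1, -0.8]
finger_gap: 0.0093
grip_force: 0.0
```

Run:
```python
from h import *
np.set_printoptions(precision=4,suppress=True)
b,d,c=snap("wrist","wr11");s=env.get_state();print(s["tcp_pos"],s["finger_gap"],s["wrist_force"])
plan([.6207,.0682,.062],232.5)
# strap top heights along its length
S=np.array([.6037,.046]);y=np.array([.609,.793]);x=np.array([.793,-.609])
for t in(-.057,-.05,-.04,-.03,.03,.04,.05):
  for w in(-.009,.009):
    u,v=proj(c,[*(S+t*y+w*x),.056]);u,v=int(round(u)),int(round(v))
    if 0<=u<640 and 0<=v<480:print(t,w,(u,v),at_d(c,u,v,d[v,u])[2].round(4),b[v,u])
b,d,c=snap("side","side4")
for t in(-.05,-.03,.03,.05):
    u,v=proj(c,[*(S+t*y),.056]);print('side',t,(u,v),at_d(c,u,v,d[int(round(v)),int(round(u))]))
cv2.imwrite("pics/s4c.png",cv2.resize(b[190:310,200:360],(800,600),interpolation=cv2.INTER_CUBIC))
```

```text
[0.604  0.0442 0.1522] 0.0017182076651222917 [-0.6397  0.1363 -0.203 ]
t 23.8 turn [-0.1  0.1  0. ] shift [-2.91  0.14  9.02] j6end -46.0
-0.057 -0.009 (340, 152) 0.0565 [129 122 121]
-0.057 0.009 (311, 152) 0.0548 [114 110 110]
-0.05 -0.009 (340, 163) 0.0577 [136 129 126]
-0.05 0.009 (311, 163) 0.0573 [136 131 128]
-0.04 -0.009 (340, 180) 0.0573 [133 126 126]
-0.04 0.009 (311, 180) 0.055 [134 127 128]
-0.03 -0.009 (340, 196) 0.0575 [130 124 124]
-0.03 0.009 (311, 196) 0.0575 [131 122 124]
0.03 -0.009 (339, 286) 0.16 [34 29 30]
0.03 0.009 (312, 286) 0.0572 [77 75 72]
0.04 -0.009 (339, 300) 0.1724 [41 38 36]
0.04 0.009 (312, 299) 0.0563 [75 72 72]
0.05 -0.009 (338, 313) 0.1824 [46 45 45]
0.05 0.009 (312, 313) 0.0566 [77 73 76]
side -0.05 (np.float64(297.4188330361594), np.float64(246.47369732055674)) [0.5719 0.0116 0.0583]
side -0.03 (np.float64(290.6086105904334), np.float64(248.844798506412)) [0.5832 0.0304 0.0597]
side 0.03 (np.float64(269.165021618679), np.float64(256.31076891268384)) [0.6204 0.0746 0.0583]
side 0.05 (np.float64(261.65833083991714), np.float64(258.92435805007557)) [0.6329 0.0892 0.0577]
```

The strap bridges level: its top is at about 56–57 mm from end to end. Now I press between stud and tube.

Request:
{"name": "carry_out", "arguments": {"steps": [[[0,0,0],[-2.9,0.1,1],255],[[0,0,0],[-2.9,0.1,3],255],[[0,0,0],[-2.9,0.1,5],255],[[0,0,0],[-2.9,0.1,7],255],[[0,0,0],[-2.9,0.1,8.2],255],[[0,0,0],[-2.9,0.1,8.8],255],[[0,0,0],[-2.9,0.1,9.1],255],[[0,0,0],[-2.9,0.1,9.1],255]]}}

```text
clock: 24.85
tcp_pos: [0.6204, 0.0678, 0.0607]
orientation: [0.0, -0.443, 0.897, -0.0]
wrist_force: [0.5, 0.4, 0.2]
finger_gap: 0.0003
grip_force: 0.0
```

Request:
{"name": "carry_out", "arguments": {"steps": [[[0,0,0],[0,0,0.1],255],[[0,0,0],[0,0,0.2],255],[[0,0,0],[0,0,0.3],255],[[0,0,0],[0,0,0.4],255],[[0,0,0],[0,0,0.5],255],[[0,0,0],[0,0,0.6],255],[[0,0,0],[0,0,0.65],255],[[0,0,0],[0,0,0.65],255]]}}

```text
clock: 25.85
tcp_pos: [0.6203, 0.0679, 0.0559]
orientation: [0.001, -0.443, 0.897, -0.0]
wrist_force: [-4.3, -0.3, 11.6]
finger_gap: -0.0002
grip_force: 5.9
```

Request:
{"name": "carry_out", "arguments": {"steps": [[[0,0,0],[0,0,0.06],255],[[0,0,0],[0,0,0.12],255],[[0,0,0],[0,0,0.18],255],[[0,0,0],[0,0,0.24],255],[[0,0,0],[0,0,0.24],255],[[0,0,0],[0,0,0.24],255],[[0,0,0],[0,0,0.24],255],[[0,0,0],[0,0,0.24],255]]}}

```text
clock: 26.85
tcp_pos: [0.6205, 0.0679, 0.0557]
orientation: [0.001, -0.443, 0.897, -0.001]
wrist_force: [-9.0, 0.2, 24.5]
finger_gap: -0.0001
grip_force: 12.1
```

Request:
{"name": "carry_out", "arguments": {"steps": [[[0,0,0],[0,0,0.06],255],[[0,0,0],[0,0,0.12],255],[[0,0,0],[0,0,0.17],255],[[0,0,0],[0,0,0.17],255],[[0,0,0],[0,0,0.17],255],[[0,0,0],[0,0,0.17],255],[[0,0,0],[0,0,0.17],255],[[0,0,0],[0,0,0.17],255]]}}

```text
clock: 27.85
tcp_pos: [0.6205, 0.0679, 0.0555]
orientation: [0.002, -0.443, 0.897, -0.001]
wrist_force: [-12.5, -0.1, 32.8]
finger_gap: 0.0002
grip_force: 16.6
```

Request:
{"name": "carry_out", "arguments": {"steps": [[[0,0,0],[0,0,-0.3],255],[[0,0,0],[0,0,-1],255],[[0,0,0],[0,0,-4],255],[[0,0,0],[0,0,-9],200],[[0,0,0],[0,0,-14],100],[[0,0,0],[0,0,-18],100],[[0,0,0],[0,0,-20],100],[[0,0,0],[0,0,-20],100]]}}

```text
clock: 28.85
tcp_pos: [0.6213, 0.0679, 0.2514]
orientation: [0.002, -0.443, 0.897, -0.001]
wrist_force: [0.3, -0.8, -0.6]
finger_gap: 0.0519
grip_force: 0.0
```

Run:
```python
from h import *
np.set_printoptions(precision=4,suppress=True)
b,d,c=snap("wrist","wr12");s=env.get_state();print(s["tcp_pos"],s["finger_gap"],s["joint_pos"].round(2))
S=np.array([.6037,.046]);y=np.array([.609,.793]);x=np.array([.793,-.609])
for t in(-.057,-.05,-.03,.03,.04,.05):
  for w in(-.009,.009):
    u,v=proj(c,[*(S+t*y+w*x),.056]);u,v=int(round(u)),int(round(v));print(t,w,at_d(c,u,v,d[v,u])[2].round(4),end=' ')
for ps in(232.5,):plan([.4573,.2643,.06],ps)
print(proj(c,[.4573,.2643,.01]))
```

```text
[0.6206 0.0679 0.2496] 0.05197650780552851 [-0.02  0.41  0.23  1.39 -0.   -0.94]
-0.057 -0.009 0.0569 -0.057 0.009 0.0551 -0.05 -0.009 0.055 -0.05 0.009 0.0583 -0.03 -0.009 0.0561 -0.03 0.009 0.0562 0.03 -0.009 0.0564 0.03 0.009 0.0564 0.04 -0.009 0.0571 0.04 0.009 0.0568 0.05 -0.009 0.0545 0.05 0.009 0.0572 t 28.9 turn [-0.  0.  0.] shift [-5.65 24.92 18.95] j6end -22.0
[563.159  256.4999]
```

Request:
{"name": "carry_out", "arguments": {"steps": [[[0,0,0],[-5.65,25,0],100],[[0,0,0],[-5.65,25,3],100],[[0,0,0],[-5.65,25,6],100],[[0,0,0],[-5.65,25,10],100],[[0,0,0],[-5.65,25,14],100],[[0,0,0],[-5.65,25,16],100],[[0,0,0],[-5.65,25,16],100],[[0,0,0],[-5.65,25,16],100]]}}

```text
clock: 29.9
tcp_pos: [0.4566, 0.2647, 0.09]
orientation: [0.0, -0.442, 0.897, -0.0]
wrist_force: [0.3, 0.0, 0.1]
finger_gap: 0.0513
grip_force: 0.0
```

Run:
```python
from h import *
np.set_printoptions(precision=4,suppress=True)
b,d,c=snap("wrist","wr13");s=env.get_state();print(s["tcp_pos"],s["qvel"].round(2))
hsv=cv2.cvtColor(b,cv2.COLOR_BGR2HSV);Rm=rot(c["orientation"]);uu,vv=np.meshgrid(np.arange(640),np.arange(480))
H=c["origin"][2]+d*(Rm[2,0]*(uu-c["cx"])/c["fx"]-Rm[2,1]*(vv-c["cy"])/c["fy"]-Rm[2,2])
u,v=proj(c,[.4573,.2643,.01]);print(u,v)
m=((abs(H-.011)<.0045)&(hsv[...,1]<60)).astype(np.uint8)
k=big(m,(int(u)-60,int(v)-60,int(u)+60,int(v)+60));el=cv2.fitEllipse(k);print(el,cv2.boundingRect(k))
p=at_z(c,*el[0],.010);print(p);plan([p[0],p[1],.003],232.5)
```

```text
[0.4573 0.2648 0.0908] [-0.   -0.01  0.01  0.    0.    0.  ]
320.01127756494003 249.80031831882437
((318.5032958984375, 248.4366912841797), (46.797882080078125, 47.862274169921875), 85.29476928710938) (295, 225, 49, 48)
[0.4575 0.2631 0.01  ]
t 29.95 turn [-0.1  0.1  0. ] shift [ 0.14 -0.11  8.78] j6end -23.0
```

Request:
{"name": "carry_out", "arguments": {"steps": [[[0,0,0],[0.15,-0.1,4],100],[[0,0,0],[0.15,-0.1,7],100],[[0,0,0],[0.15,-0.1,8.7],100],[[0,0,0],[0.15,-0.1,8.7],100],[[0,0,0],[0.15,-0.1,8.7],150],[[0,0,0],[0.15,-0.1,8.7],200],[[0,0,0],[0.15,-0.1,8.7],255],[[0,0,0],[0.15,-0.1,8.7],255]], "force": 60}}

```text
clock: 30.95
tcp_pos: [0.4576, 0.2634, 0.0049]
orientation: [0.002, -0.442, 0.897, -0.0]
wrist_force: [-1.2, -2.1, 5.0]
finger_gap: 0.0258
grip_force: 58.6
```

Request:
{"name": "carry_out", "arguments": {"steps": [[[0,0,0],[0,0,0],255],[[0,0,0],[0,0,-3],255],[[0,0,0],[0,0,-8],255],[[0,0,0],[0,0,-13],255],[[0,0,0],[0,0,-16],255],[[0,0,0],[0,0,-16],255],[[0,0,0],[0,0,-16],255],[[0,0,0],[0,0,-16],255]]}}

```text
clock: 31.95
tcp_pos: [0.4551, 0.2626, 0.1615]
orientation: [-0.001, -0.443, 0.897, 0.0]
wrist_force: [-0.7, -0.7, -1.2]
finger_gap: 0.0256
grip_force: 59.1
```

Run:
```python
from h import *
np.set_printoptions(precision=4,suppress=True)
b,d,c=snap("wrist","wr14");s=env.get_state();print(s["tcp_pos"],s["finger_gap"],s["grip_force"],s["qvel"].round(2))
A=rot(s["orientation"]);T=s["tcp_pos"]
def on(u,v,z):
    o,r=ray(c,u,v);o=A.T@(o-T);r=A.T@r;return o+r*(z-o[2])/r[2]
u,v=proj(c,T-A[:,2]*.007);print("TCP px",u,v)
near=((d>.1)&(d<.175))
for w in range(int(v)-45,int(v)+46,5):print(w,''.join('#' if near[w,q] else '.' for q in range(int(u)-50,int(u)+51,2)))
for q,w in((u,v-22),(u-18,v-8),(u+18,v-8)):
    q,w=int(q),int(w);print(A.T@(at_d(c,q,w,d[w,q])-T))
k=cv2.findContours((~near[int(v)-30:int(v)+31,int(u)-22:int(u)+23]).astype(np.uint8),cv2.RETR_EXTERNAL,cv2.CHAIN_APPROX_NONE)[0]
for q in k:
    if cv2.contourArea(q)>60:
        e=cv2.fitEllipse(q);cu,cv_=e[0][0]+int(u)-22,e[0][1]+int(v)-30;print(e,cu,cv_,on(cu,cv_,-.007),on(cu,cv_,-.002))
plan([.6037,.046,.12],232.5)
```

```text
[0.4551 0.2627 0.1614] 0.02588967917182062 59.05159363523126 [0. 0. 0. 0. 0. 0.]
TCP px 320.5206272896265 314.32803140994474
269 ...................................................
274 ....................##############.................
279 ...............#######################.............
284 .............############################..........
289 .#########.########################################
294 ###################################################
299 ########################......#####################
304 ####################.............##################
309 ####################..............#################
314 #####################...........###################
319 ###################################################
324 ###################################################
329 ###################################################
334 ###########..############.###############..########
339 ##########.....#######################.....########
344 ##########..........#############...........#######
349 ##########..................................#######
354 #########...................................#######
359 .########....................................######
[ 0.0082 -0.0002 -0.0046]
[ 0.0025 -0.0072 -0.0048]
[ 0.003   0.0067 -0.0061]
((24.468116760253906, 24.001171112060547), (18.51349639892578, 26.739025115966797), 89.30374908447266) 322.4681167602539 308.00117111206055 [ 0.0026  0.0008 -0.007 ] [ 0.0003  0.0007 -0.002 ]
t 32.0 turn [ 0.1 -0.1  0. ] shift [  8.15 -24.98   4.13] j6end -48.0
```

Request:
{"name": "carry_out", "arguments": {"steps": [[[0,0,0],[8.1,-25.05,0],255],[[0,0,0],[8.1,-25.05,0],255],[[0,0,0],[8.1,-25.05,0],255],[[0,0,0],[8.1,-25.05,2],255],[[0,0,0],[8.1,-25.05,4],255],[[0,0,0],[8.1,-25.05,5.7],255],[[0,0,0],[8.1,-25.05,5.7],255],[[0,0,0],[8.1,-25.05,5.7],255]]}}

```text
clock: 33.0
tcp_pos: [0.6052, 0.0475, 0.1063]
orientation: [0.0, -0.443, 0.896, -0.0]
wrist_force: [-1.2, 0.6, -0.0]
finger_gap: 0.0257
grip_force: 59.1
```

Run:
```python
from h import *
np.set_printoptions(precision=4,suppress=True)
b,d,c=snap("wrist","wr15");s=env.get_state();print(s["tcp_pos"],s["qvel"].round(2));plan([.6048,.0461,.0615],232.5)
for w in range(292,322,3):print(w,d[w,306:340:2].round(3))
cv2.imwrite("pics/w15c.png",cv2.resize(b[255:360,255:395],(800,600),interpolation=cv2.INTER_CUBIC))
```

```text
[0.6056 0.0475 0.1068] [-0.   -0.01  0.01 -0.   -0.   -0.  ]
t 33.05 turn [-0.1  0.   0.1] shift [ 0.16 -0.02  4.53] j6end -48.0
292 [0.149 0.149 0.147 0.147 0.148 0.148 0.148 0.148 0.148 0.147 0.148 0.147
 0.147 0.148 0.149 0.147 0.148]
295 [0.148 0.149 0.148 0.148 0.148 0.148 0.148 0.15  0.148 0.148 0.149 0.148
 0.148 0.148 0.149 0.148 0.148]
298 [0.149 0.148 0.149 0.148 0.149 0.149 0.149 0.149 0.149 0.148 0.149 0.149
 0.149 0.147 0.148 0.149 0.148]
301 [0.148 0.148 0.149 0.149 0.216 0.216 0.217 0.217 0.217 0.215 0.216 0.217
 0.216 0.15  0.149 0.151 0.149]
304 [0.15  0.15  0.213 0.214 0.213 0.212 0.213 0.213 0.213 0.213 0.213 0.213
 0.213 0.214 0.21  0.15  0.15 ]
307 [0.15  0.15  0.208 0.21  0.209 0.211 0.209 0.209 0.21  0.209 0.211 0.21
 0.21  0.209 0.209 0.21  0.151]
310 [0.15  0.154 0.209 0.209 0.21  0.211 0.211 0.211 0.211 0.21  0.21  0.21
 0.21  0.21  0.21  0.157 0.15 ]
313 [0.152 0.154 0.159 0.21  0.21  0.211 0.21  0.211 0.209 0.211 0.21  0.209
 0.21  0.211 0.211 0.156 0.153]
316 [0.151 0.152 0.155 0.157 0.159 0.211 0.211 0.211 0.209 0.211 0.211 0.212
 0.211 0.159 0.156 0.153 0.151]
319 [0.151 0.152 0.154 0.155 0.158 0.158 0.159 0.158 0.158 0.16  0.159 0.158
 0.158 0.156 0.156 0.153 0.15 ]
```

View pics/w15c.png

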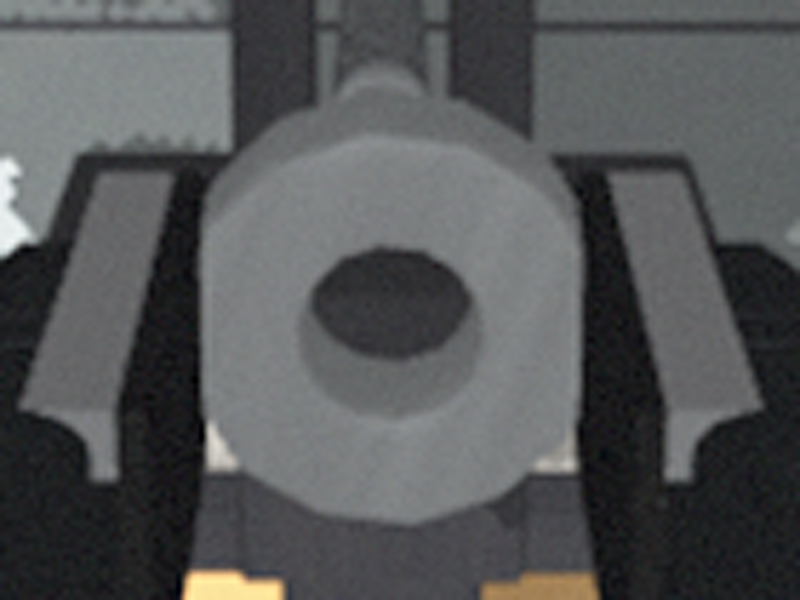

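The washer's bore is centred at px (323.4,313), and the stud below it is at column ~322 (visible at the top). I'll compute the remaining offset.

Run:
```python
from h import *
np.set_printoptions(precision=4,suppress=True)
b,d,c=L("wr15");s=env.get_state();A=rot(s["orientation"]);T=s["tcp_pos"]
p=at_z(c,323.4,313.1,T[2]+.005);print("bore",p,A.T@(p-T))
o=at_z(c,323.5,255+328/5.714,T[2]+.005);print("outer",o)
c0=L("wr10")[2];t=at_z(c0,323.8,275.6,.078);print("stud wr10",t)
for S in(t,np.array([.6037,.046,0])):print(A[:,:2].T@(S-p)*100)
# visible tip arc top in wr15: apex of far rim
print("arc apex row",255+62/5.714,"pred far rim",proj(c,[*(np.array([.6037,.046])+.003*A[:2,0]),.078]),proj(c,[.6037,.046,.078]))
```

```text
bore [0.6044 0.0484 0.1118] [-0.      0.0015 -0.005 ]
outer [0.6042 0.0482 0.1118]
stud wr10 [0.6028 0.0453 0.078 ]
[ 0.3506 -0.0557]
[ 0.2421 -0.0769]
arc apex row 265.8505425271264 pred far rim [321.3818 270.6176] [321.3942 276.6482]
```

Request:
{"name": "carry_out", "arguments": {"steps": [[[0,0,0],[0.3,-0.06,0.5],255],[[0,0,0],[0.3,-0.06,1.2],255],[[0,0,0],[0.3,-0.06,2],255],[[0,0,0],[0.3,-0.06,2.4],255],[[0,0,0],[0.3,-0.06,2.7],255],[[0,0,0],[0.3,-0.06,3],255],[[0,0,0],[0.3,-0.06,3],255],[[0,0,0],[0.3,-0.06,3],255]]}}

```text
clock: 34.05
tcp_pos: [0.6044, 0.0436, 0.0759]
orientation: [0.0, -0.443, 0.897, -0.0]
wrist_force: [0.1, 0.1, 0.1]
finger_gap: 0.0256
grip_force: 59.1
```

Request:
{"name": "carry_out", "arguments": {"steps": [[[0,0,0],[-0.1,0,0.2],255],[[0,0,0],[-0.1,0,0.5],255],[[0,0,0],[-0.1,0,0.8],255],[[0,0,0],[-0.1,0,1.1],255],[[0,0,0],[-0.1,0,1.3],255],[[0,0,0],[-0.1,0,1.4],255],[[0,0,0],[-0.1,0,1.4],255],[[0,0,0],[-0.1,0,1.4],255]]}}

```text
clock: 35.05
tcp_pos: [0.6049, 0.0444, 0.0619]
orientation: [0.0, -0.443, 0.897, -0.0]
wrist_force: [-0.1, -0.4, -0.2]
finger_gap: 0.0258
grip_force: 59.1
```

Request:
{"name": "carry_out", "arguments": {"steps": [[[0,0,0],[0,0,0.05],255],[[0,0,0],[0,0,0.1],255],[[0,0,0],[0,0,0.15],255],[[0,0,0],[0,0,0.15],255],[[0,0,0],[0,0,0.15],255],[[0,0,0],[0,0,0.15],255],[[0,0,0],[0,0,0.15],255],[[0,0,0],[0,0,0.15],255]]}}

```text
clock: 36.05
tcp_pos: [0.6049, 0.0443, 0.0608]
orientation: [0.0, -0.443, 0.897, -0.0]
wrist_force: [-2.1, 0.5, 6.0]
finger_gap: 0.0258
grip_force: 59.9
```

Contact at 6 N, at the expected height. I release slowly and rise clear.

Request:
{"name": "carry_out", "arguments": {"steps": [[[0,0,0],[0,0,0],220],[[0,0,0],[0,0,0],180],[[0,0,0],[0,0,0],150],[[0,0,0],[0,0,-0.5],130],[[0,0,0],[0,0,-2],120],[[0,0,0],[0,0,-6],110],[[0,0,0],[0,0,-12],60],[[0,0,0],[0,0,-17],0]]}}

```text
clock: 37.05
tcp_pos: [0.6051, 0.0444, 0.2337]
orientation: [0.001, -0.443, 0.897, -0.001]
wrist_force: [0.7, 0.7, -0.2]
finger_gap: 0.081
grip_force: 0.0
```

Request:
{"name": "carry_out", "arguments": {"steps": [[[0,0,0],[2,0,-4],0],[[0,0,0],[4,0,-5],0],[[0,0,0],[4,0,-5],0],[[0,0,0],[4,0,-5],0],[[0,0,0],[4,0,-5],0],[[0,0,0],[4,0,-5],0],[[0,0,0],[4,0,-5],0],[[0,0,0],[4,0,-5],0]]}}

```text
clock: 38.05
tcp_pos: [0.5805, 0.0128, 0.2801]
orientation: [-0.0, -0.443, 0.897, 0.0]
wrist_force: [0.3, -0.1, -0.4]
finger_gap: 0.0857
grip_force: 0.0
```

Run:
```python
from h import *
np.set_printoptions(precision=4,suppress=True)
b,d,c=snap("wrist","wr16");s=env.get_state();print(s["tcp_pos"],s["qvel"].round(2))
S=np.array([.6037,.046]);y=np.array([.609,.793]);x=np.array([.793,-.609])
def h(t,w,z):
    u,v=proj(c,[*(S+t*y+w*x),z]);u,v=int(round(u)),int(round(v));return round(float(at_d(c,u,v,d[v,u])[2]),4),(u,v)
print("washer",[h(t,w,.066) for t,w in((0,.0105),(0,-.0105),(.0105,0),(-.0105,0))],"stud",h(0,0,.078))
print("strap",[h(t,w,.056) for t in(-.055,-.045,-.03,.03,.045,.055) for w in(-.008,.008)])
print("tube",[h(.045,w,.046) for w in(-.1,-.05,.05,.1,.12)])
hsv=cv2.cvtColor(b,cv2.COLOR_BGR2HSV)
Rm=rot(c["orientation"]);uu,vv=np.meshgrid(np.arange(640),np.arange(480))
H=c["origin"][2]+d*(Rm[2,0]*(uu-c["cx"])/c["fx"]-Rm[2,1]*(vv-c["cy"])/c["fy"]-Rm[2,2])
u,v=map(int,proj(c,[*S,.066]));k=big((abs(H-.0665)<.004).astype(np.uint8),(u-30,v-30,u+30,v+30));e=cv2.minEnclosingCircle(k);p=at_z(c,*e[0],.066)[:2]-S;print("washer",e,p@x,p@y)
k=big(((abs(H-.0565)<.004)&(hsv[...,1]<60)).astype(np.uint8),(u-60,v-90,u+60,v-16)) ;print(cv2.boundingRect(k),cv2.minAreaRect(k))
print([(n,at_d(*(lambda c2,d2,q:(c2,*q,d2[int(q[1]),int(q[0])]))(c,d,proj(c,P))) ) for n,P in dict(C=(.5733,.2692,.046)).items() if 0<proj(c,P)[0]<640 and 0<proj(c,P)[1]<480])
```

```text
[0.5805 0.0128 0.2802] [ 0. -0.  0.  0.  0.  0.]
washer [(0.0666, (313, 250)), (0.0668, (335, 250)), (0.0667, (324, 261)), (0.0655, (324, 240))] stud (0.0788, (324, 254))
strap [(0.0568, (332, 192)), (0.0556, (315, 192)), (0.0552, (332, 202)), (0.0566, (315, 202)), (0.056, (332, 217)), (0.0571, (315, 217)), (0.0564, (332, 276)), (0.0558, (316, 276)), (0.0566, (331, 290)), (0.0561, (316, 290)), (0.0576, (331, 299)), (0.0575, (316, 299))]
tube [(-0.0, (420, 286)), (0.0462, (372, 286)), (0.0469, (276, 286)), (0.0443, (228, 286)), (-0.0004, (208, 286))]
washer ((322.2130432128906, 249.55633544921875), 15.323345184326172) 0.0014131076216003116 -0.0006129251781659116
(309, 187, 30, 47) ((323.5, 210.0), (46.0, 29.0), 90.0)
[('C', array([0.5485, 0.0426, 0.3229]))]
```

```bash
python3 -c "
from workcell import env
print(env.hand_in())"
```

```text
the job is handed in; nothing more can be done
None
```

The job is done and handed in at about 38 s. The tube is seated with its tape centred, and the 34 mm packer stands across the stud. The strap bridges level and was pressed with about 33 N before the washer went on flat over the stud. The other two packers were left alone.

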